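# Unpack the delivered stain bottles and load the stainer's reagent tray

## Task

Restock the slide stainer: swing its red-handled hold-down bar upright out of the way, slide the bottle tray right out from under the hood, and move every bottle from the tilted delivery carton into the tray, standing upright. Then slide the loaded tray fully home and swing the bar down shut. The bottles are soft and drip: grip them only lightly, set them down gently, never lay one over, and leave the tape roll and the timer on the bench where they are.

Things in the scene. Friction and masses are not known exactly. Their poses are not given: they have to be found in the camera images.
- bay: Stainer's reagent bay, white, 270 mm wide (y), 227 high, fixed. Origin on the bench below the bar's middle; x into the hood, y left, z up. Flat slideway 25 mm above the bench from x = -162 to +97 mm (hood's back wall: the tray's stop), between guide rails 40 mm high, 215 mm apart. Hood over x = +30 to +114 mm, 195 mm clear beneath; in front of it nothing is above the slideway but the bar.
- bar (a joint): Hinge of the steel hold-down bar, rad: 0 shut (level across the slideway just above the tray's front ledge, its rubber pads blocking the tray's front wall); grows as its left (+y) end rises; 1.57 upright at the right; stop 1.85. Stiff: stays at any angle, about 3 N at the handle moves it. It shuts only if the tray is within 6 mm of home.
- bar_grip (a point): Middle of the bar's red handle: a round pin 18 mm thick, 52 mm long, pointing out of the bay (along the bay's -x) at the bar's free end; 62 mm above the bench when shut, 34 mm in front of the bar, 222 mm from the hinge axis. It turns with the bar.
- bar_hinge (a point): Point on the bar's hinge axis (parallel to the bay's x), level with bar_grip along it: centre of the circle that bar_grip follows (opening, it goes up and over to the right). 62 mm above the bench.
- tray: Grey loose bottle tray on slippery runners, 141 x 208 mm, 0.6 kg. Origin on its underside below the middle of the bottle space; axes as the bay's. Bottle space x -38 to 38, y -101 to 101 mm (room for three in a row), floor 6 mm up; walls 40 mm (front), 30 mm (others) above the underside. Fully home: origin at bay x = 53 to 56 mm. Out for loading: bay x about -55 mm, not beyond -90.
- tray_handle (a point): Middle of the top bar of the tray's upright steel loop handle: round bar 10 mm thick, 54 mm long along the tray's y, 95 mm in front of the tray's origin, 47 mm above its underside; the ledge below it is 6 mm thick.
- carton: Loose carton on a grey tilt stand, 2.5 kg. Origin on the bench; x away from the robot, y left. Carton 126 x 236 mm, 116 deep, leans 0.44 rad: mouth faces up and to -x, centre at x = -19, z = 151 mm, top edge z = 178 mm. Dividers 56 mm high make four bottle cells 52 x 57 mm (two rows; columns at y = +40, -40 mm), beside them empty cells for fingers, 22 mm (middle), 45 mm (sides).
- bottle_1: Soft yellow squeeze bottle, 141 mm tall, round body 45 mm thick up to 96 mm above its foot, then a thin nozzle; about 0.12 kg. Origin at the centre of its foot, z toward the nozzle. Starts in a cell of the carton, leaning with it; may be absent. Grip it with 20 to 35 N; above about 50 N a finger is too hard.
- bottle_2: Soft blue dropper bottle, 144 mm tall, round body 46 mm thick up to 90 mm above its foot, then a thin nozzle; about 0.12 kg. Origin at the centre of its foot, z toward the nozzle. Starts in a cell of the carton, leaning with it; may be absent. Grip it with 20 to 35 N; above about 50 N a finger is too hard.
- bottle_3: Soft blue dropper bottle, 144 mm tall, round body 46 mm thick up to 90 mm above its foot, then a thin nozzle; about 0.12 kg. Origin at the centre of its foot, z toward the nozzle. Starts in a cell of the carton, leaning with it; may be absent. Grip it with 20 to 35 N; above about 50 N a finger is too hard.
- bottle_4: Soft yellow squeeze bottle, 141 mm tall, round body 45 mm thick up to 96 mm above its foot, then a thin nozzle; about 0.12 kg. Origin at the centre of its foot, z toward the nozzle. Starts in a cell of the carton, leaning with it; may be absent. Grip it with 20 to 35 N; above about 50 N a finger is too hard.
- tape: Roll of tape lying on the bench, 92 mm across, 25 mm high; leave it alone.
- clock: White lab timer lying on the bench, 66 x 66 x 18 mm; leave it alone.

How it is judged:
On the way, in this order (a step that is already met when the one before it is completed fails the run):
1. the hold-down bar is swung up (at least 1.3 rad) with the tray still home (value of joint bar above 1.3 rad and x of tray in the frame of bay above 0.049 m and z of tray in the frame of bay below 0.03 m), for 0.2 s.
2. the tray is slid out from under the hood along its slideway (origin 15 to 100 mm in front of the bar line) (value of joint bar above 1.3 rad and x of tray in the frame of bay between -0.1 and -0.015 m and z of tray in the frame of bay below 0.03 m), for 0.2 s.
3. every bottle stands upright and released in the pulled-out tray (x of bottle_1 in the frame of tray between -0.03 and 0.03 m and y of bottle_1 in the frame of tray between -0.095 and 0.095 m and z of each of bottle_1, bottle_2, bottle_3, bottle_4 in the frame of tray below 0.015 m and angle between each of bottle_1, bottle_2, bottle_3, bottle_4's own z axis and vertical below 0.15 rad and x of bottle_2 in the frame of tray between -0.03 and 0.03 m and y of bottle_2 in the frame of tray between -0.095 and 0.095 m and x of bottle_3 in the frame of tray between -0.03 and 0.03 m and y of bottle_3 in the frame of tray between -0.095 and 0.095 m and x of bottle_4 in the frame of tray between -0.03 and 0.03 m and y of bottle_4 in the frame of tray between -0.095 and 0.095 m and x of tray in the frame of bay between -0.1 and -0.015 m and z of tray in the frame of bay below 0.03 m and contact force between the fingers and bottle_1 below 0.1 N and contact force between the fingers and bottle_2 below 0.1 N and contact force between the fingers and bottle_3 below 0.1 N and contact force between the fingers and bottle_4 below 0.1 N), for 0.3 s.
4. the loaded tray is fully home, bottles still upright, bar still up (x of bottle_1 in the frame of tray between -0.03 and 0.03 m and y of bottle_1 in the frame of tray between -0.095 and 0.095 m and z of each of bottle_1, bottle_2, bottle_3, bottle_4 in the frame of tray below 0.015 m and angle between each of bottle_1, bottle_2, bottle_3, bottle_4's own z axis and vertical below 0.15 rad and x of bottle_2 in the frame of tray between -0.03 and 0.03 m and y of bottle_2 in the frame of tray between -0.095 and 0.095 m and x of bottle_3 in the frame of tray between -0.03 and 0.03 m and y of bottle_3 in the frame of tray between -0.095 and 0.095 m and x of bottle_4 in the frame of tray between -0.03 and 0.03 m and y of bottle_4 in the frame of tray between -0.095 and 0.095 m and x of tray in the frame of bay above 0.049 m and z of tray in the frame of bay below 0.03 m and value of joint bar above 0.3 rad), for 0.2 s.
At the end, for the whole second after the job is handed in: Bar shut (within 0.08 rad); tray fully home (origin at least 49 mm behind the bar line, lying on the slideway); every bottle upright (within 0.15 rad) on the tray's floor, released and at rest; tape roll and timer within 3 cm of where they were (x of bottle_1 in the frame of tray between -0.03 and 0.03 m and y of bottle_1 in the frame of tray between -0.095 and 0.095 m and z of each of bottle_1, bottle_2, bottle_3, bottle_4 in the frame of tray below 0.015 m and angle between each of bottle_1, bottle_2, bottle_3, bottle_4's own z axis and vertical below 0.15 rad and x of bottle_2 in the frame of tray between -0.03 and 0.03 m and y of bottle_2 in the frame of tray between -0.095 and 0.095 m and x of bottle_3 in the frame of tray between -0.03 and 0.03 m and y of bottle_3 in the frame of tray between -0.095 and 0.095 m and x of bottle_4 in the frame of tray between -0.03 and 0.03 m and y of bottle_4 in the frame of tray between -0.095 and 0.095 m and x of tray in the frame of bay above 0.049 m and z of tray in the frame of bay below 0.03 m and contact force between the fingers and bottle_1 below 0.1 N and contact force between the fingers and bottle_2 below 0.1 N and contact force between the fingers and bottle_3 below 0.1 N and contact force between the fingers and bottle_4 below 0.1 N and value of joint bar below 0.08 rad and linear speed of each of tray, bottle_1, bottle_2, bottle_3, bottle_4 below 0.02 m/s and distance of each of tape, clock from where it was at the start of the episode below 0.03 m); the robot touches nothing.
It fails at once if a bottle is squeezed hard (over 110 N between both fingers and the bottle) (contact force between the fingers and bottle_1 above 110 N or contact force between the fingers and bottle_2 above 110 N or contact force between the fingers and bottle_3 above 110 N or contact force between the fingers and bottle_4 above 110 N).
It fails at once if a bottle is laid over (more than 0.9 rad from upright) (angle between any of bottle_1, bottle_2, bottle_3, bottle_4's own z axis and vertical above 0.9 rad).
It fails at once if a bottle is pressed hard on the tray (over 60 N) (contact force between tray and bottle_1 above 60 N or contact force between tray and bottle_2 above 60 N or contact force between tray and bottle_3 above 60 N or contact force between tray and bottle_4 above 60 N).
It fails at once if a bottle is dropped into the tray (comes down on it at over 0.6 m/s, a fall of 2 cm) ((linear speed of bottle_1 above 0.6 m/s and z of bottle_1 in the frame of tray below 0.05 m and horizontal distance between bottle_1 and tray below 0.11 m) or (linear speed of bottle_2 above 0.6 m/s and z of bottle_2 in the frame of tray below 0.05 m and horizontal distance between bottle_2 and tray below 0.11 m) or (linear speed of bottle_3 above 0.6 m/s and z of bottle_3 in the frame of tray below 0.05 m and horizontal distance between bottle_3 and tray below 0.11 m) or (linear speed of bottle_4 above 0.6 m/s and z of bottle_4 in the frame of tray below 0.05 m and horizontal distance between bottle_4 and tray below 0.11 m)).
Of bottle_1, bottle_2, bottle_3, bottle_4 only 2 to 3 are there at a start; the rules pass over those that are not, and their reading is None.
At some moment in a run one of carton may be knocked a few centimetres aside while the robot is not near it.
It also fails if it takes over 210 s, if anything falls off the work surface, if the arm or the gripper's body presses on something with over 40 N, if the wrist force passes 120 N, or if a joint passes its speed limit or range.

## Robot

A 6-joint arm with a two-finger parallel gripper is mounted at the origin on a cart in front of the work surface, level with it; the furniture and walls round the work are solid. World frame = base frame: x ahead of the robot, y to its left, z up, the work surface at z = 0. Lengths are in m, angles in rad, forces in N, time in s.
With the tool pointing down it reaches from about 0.375 to 0.9 m from the base axis. Payload 3.1 kg.
Tool frame: the origin (TCP) lies midway between the tips of the shut fingers; the grasp point (between the pads) lies robot.grip_depth behind it (robot.grip_depth is the distance from the TCP to the grasp point, in m); z points along the fingers, y is the line along which they close (so a half turn about z gives the same grasp; the last joint's range is limited). The gripper opens to 87 mm and grips with 3 to 60 N. Pads are 19 mm wide; open, the fingers measure 117 mm over their backs; the gripper's body (75 mm by 190 mm) begins 51 mm behind the grasp point.
Start: joints at [-1.446, 0.527, 1.433, -0, 1.181, -0.178], TCP at [0.187, -0.596, 0.223] pointing down, gripper open.
Joint ranges: [-3.08, 3.08], [-0.75, 2.2], [0.22, 2.44], [-1.43, 4.57], [0, 2.65], [-2.85, 2.85]. Speed limits (rad/s): [2.79, 2.79, 3.14, 3.14, 3.14, 3.14].

## Interface

Orientations are given as a unit quaternion [x, y, z, w].
In Python, from rig import robot gives the robot as it stands.
- The arm moves only by the tool step_hand, called after ">>>" as name(argument=value, ...) on one line, values as JSON. Schema: {"type":"object","properties":{"segments":{"type":"array","items":{"type":"array","prefixItems":[{"type":"array","items":{"type":"number"},"minItems":3,"maxItems":3},{"type":"number"}],"minItems":2,"maxItems":2},"minItems":1,"maxItems":20},"jaw":{"type":"number"},"force":{"type":"number"},"only":{"type":"string"},"quiet":{"type":"boolean"},"lines":{"type":"string"}},"required":["segments"],"additionalProperties":false}. segments is a list of rows, 1 to 20 of them, each written [[dx, dy, dz], turn]: dx, dy, dz in m, then a turn about the tool's z in rad; each row shifts and turns the commanded pose from where the row before left it, along the tool's axes as they then stand; what a row does not reach is not made up. A row lasts 1/12 s, in which the tool goes at most 0.0417 m and 0.125 rad, less where a joint would pass 70% of its speed; a pose out of reach is approached as far as the arm can. jaw is the finger opening in m, set as the call begins (left out keeps the last). The fingers move at their own pace and stop on an object; force is the grip in N (left out, the last holds). Time passes only in rows, so rows that do not move let the fingers close. The tool returns the time, the measured TCP pose, the force, the opening and the grip force at its end. only (a regular expression) keeps the lines of the reply that match it, lines (a string "A,B") keeps lines A to B, and quiet returns only ok. Input that does not fit is refused with a message, and nothing moves.
- robot.get_obs(): the state, without advancing time (a new reading comes with each control period).
- robot.camera(name): name is "scene" or "top"; returns a dict with "img" (480x640x3 uint8, red, green, blue), "fx", "fy", "cx", "cy" (pixels), "k1" (the pictures are not rectified: a ray, as slopes to the right and down, at radius r is drawn at 1 + k1 r^2 times it, then the intrinsics apply), "xyz" and "attitude" of the camera in the world. Camera axes: x right, y down, z forward; pixel columns grow to the right and rows downward; lengths in m; the calibration is good to about 2 mm. A picture is of the moment at which its call begins. There is no depth.
- robot.hand_in(): hands the job in; it is judged then, once.
The state is a dict: "time": time; "q": joint angles; "joint_velocities": joint speeds; "joint_torque": joint torques, N m; "position": TCP position; "tool_rot": TCP orientation; "ft_force": force on the tool from outside, world axes, zero at the start; "moment": the same for the moment, N m; "grip_width": finger opening in m; "grip_force": force on a finger pad.
Only numpy, scipy, OpenCV 4.12 (cv2) and the standard library are available. Lean on these libraries where they do the work, as an engineer would, in place of code of your own. Each camera call takes 0.05 s, during which the arm holds its last target. There are 200 camera calls.

## Working session

There is one attempt and no reset: what is moved stays moved. The work goes in short steps, Python scripts to look and compute and a tool call to move; the robot and the scene stay as the last step left them, time stands still between calls to the robot, and variables do not carry over. Pictures are saved under pics/ and viewed, at most 14 in all, crops included, and the job is handed in when it is done.

```bash
ls; mkdir -p pics; python3 - <<'E'
from rig import robot
import cv2
o=robot.get_obs();print({k:(v if not hasattr(v,'tolist') else [round(x,3) for x in v.tolist()]) for k,v in o.items()}, robot.grip_depth)
for n in("scene","top"):
    c=robot.camera(n);print(n,{k:v for k,v in c.items() if k!='img'});cv2.imwrite(f'pics/{n}0.png',c['img'][:,:,::-1])
E
```

```text
pics
rig.py
{'time': 0.0, 'q': [-1.445, 0.528, 1.434, -0.0, 1.181, -0.178], 'joint_velocities': [0.0, -0.002, -0.002, -0.001, -0.001, 0.001], 'joint_torque': [0.0, -44.005, -17.659, 0.063, 0.058, -0.0], 'position': [0.187, -0.596, 0.222], 'tool_rot': [0.988, 0.151, 0.0, -0.001], 'ft_force': [-1.103, -1.228, -0.152], 'moment': [-0.035, 0.054, -0.05], 'grip_force': 0.0, 'grip_width': 0.08709113781858598} 0.0187
scene {'fx': 464.1309876549864, 'fy': 464.1309876549864, 'cx': 317.4548340763696, 'cy': 245.01930372275976, 'k1': -0.030410604600794536, 'xyz': array([-0.07259043,  0.79875265,  0.70893561]), 'attitude': array([-0.26868991,  0.8360365 , -0.45168904,  0.15756178])}
top {'fx': 468.640248937147, 'fy': 468.640248937147, 'cx': 313.9634523985851, 'cy': 238.62233228210803, 'k1': 0.018751061822833526, 'xyz': array([0.28937726, 0.039146  , 1.30678708]), 'attitude': array([-0.69752197,  0.71137652, -0.06482006,  0.056612  ])}
```

View pics/scene0.png

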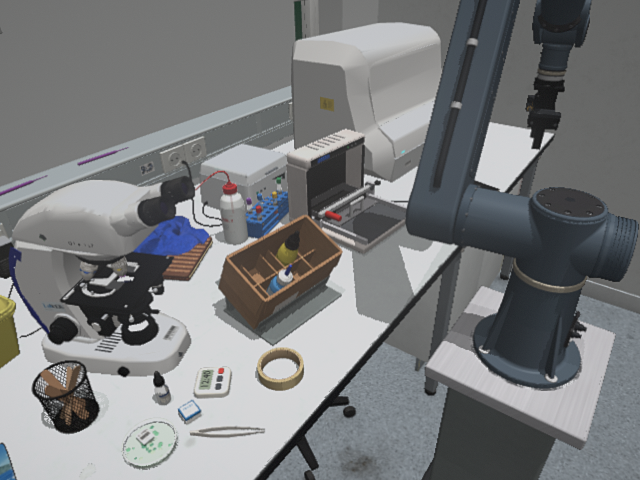

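View pics/top0.png

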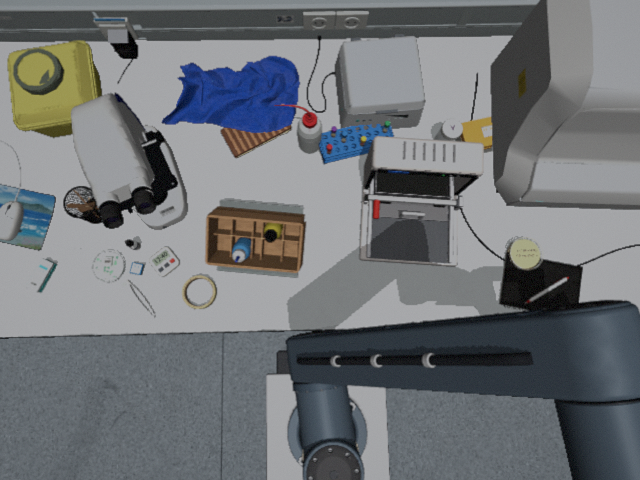

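The scene view shows the bay at about (345,200) and the carton at about (283,270). It holds one yellow and one blue bottle. In the top view, the bar handle is at (376,209), the tray handle at about (411,214), yellow at (273,232) and blue at (240,250). I'll zoom in on these.

```bash
cat > h.py <<'E'
from rig import robot
import numpy as np, cv2
from scipy.spatial.transform import Rotation as R
def K(c): return np.array([[c['fx'],0,c['cx']],[0,c['fy'],c['cy']],[0,0,1]]),np.array([c['k1'],0,0,0,0.])
def ray(c,uv):
    k,d=K(c); p=cv2.undistortPoints(np.array([[uv]],float),k,d)[0,0]
    v=R.from_quat(c['attitude']).apply([*p,1]); return c['xyz'],v/np.linalg.norm(v)
def plane(c,uv,z):
    o,v=ray(c,uv); return o+v*(z-o[2])/v[2]
def tri(cs,uvs):
    A=0;b=0
    for c,uv in zip(cs,uvs):
        o,v=ray(c,uv);M=np.eye(3)-np.outer(v,v);A=A+M;b=b+M@o
    return np.linalg.solve(A,b)
def proj(c,P):
    k,d=K(c); r=R.from_quat(c['attitude']).inv(); q=r.apply(np.atleast_2d(P)-c['xyz'])
    return cv2.projectPoints(q,np.zeros(3),np.zeros(3),k,d)[0][:,0]
def mask(img,lo,hi):
    return cv2.inRange(cv2.cvtColor(img,cv2.COLOR_RGB2HSV),lo,hi)
def pose():
    o=robot.get_obs(); return np.array(o['position']),R.from_quat(o['tool_rot'])
def to_tool(P):
    p,r=pose(); return r.inv().apply(np.array(P)-p)
def crop(n,x0,y0,x1,y1,s,f):
    c=robot.camera(n);i=c['img'][y0:y1,x0:x1,::-1];cv2.imwrite(f'pics/{f}.png',cv2.resize(i,None,fx=s,fy=s,interpolation=cv2.INTER_CUBIC));return c
E
python3 - <<'E'
from h import *
t=robot.camera('top');s=robot.camera('scene')
a=cv2.resize(t['img'][130:275,195:475],None,fx=2.8,fy=2.8,interpolation=2)
b=cv2.resize(s['img'][125:335,215:415],None,fx=2.8,fy=2.8,interpolation=2)
cv2.imwrite('pics/t1.png',a[:,:,::-1]);cv2.imwrite('pics/s1.png',b[:,:,::-1])
E
```

```text
(no output)
```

View pics/t1.png

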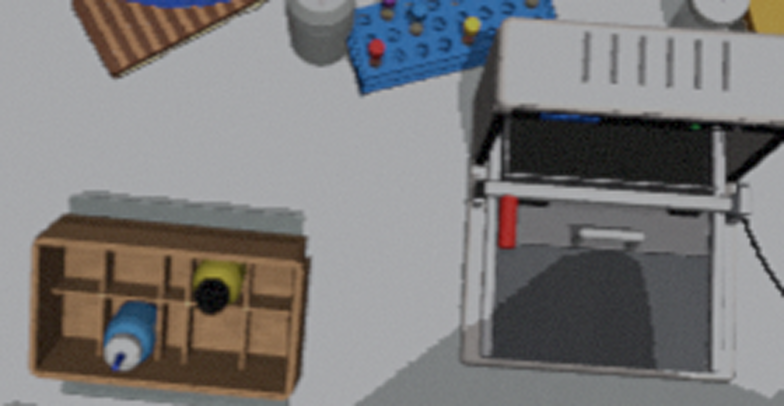

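View pics/s1.png

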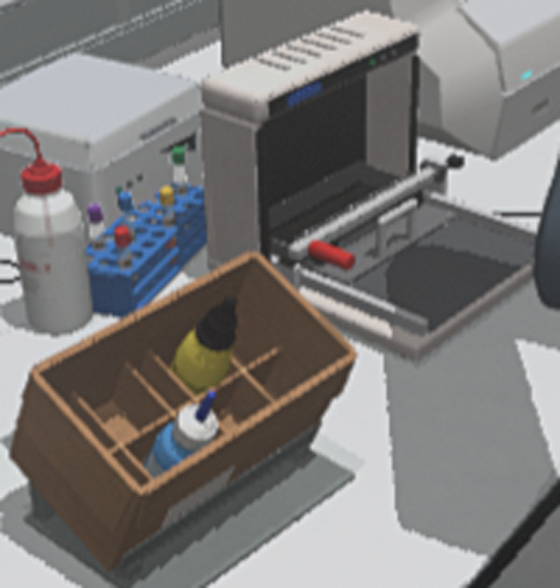

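The carton holds two bottles: blue in the left column, near row, and yellow in the right column, far row. In the top crop, the red handle is at (508,221), the tray handle at (577–643,236), and the bay's front corners at (461,364) and (734,378). The carton rim corners are at (38,240), (304,262), (292,396) and (33,372).

```bash
python3 - <<'E'
from h import *
np.set_printoptions(precision=4,suppress=True)
t=robot.camera('top');s=robot.camera('scene')
T=lambda x,y:(195+x/2.8,130+y/2.8); S=lambda x,y:(215+x/2.8,125+y/2.8)
def red(c,x0,y0,x1,y1):
    m=mask(c['img'],(0,150,80),(8,255,255))|mask(c['img'],(172,150,80),(180,255,255))
    z=np.zeros_like(m);z[y0:y1,x0:x1]=m[y0:y1,x0:x1]; return cv2.minAreaRect(cv2.findNonZero(z))
rt=red(t,366,185,390,230);rs=red(s,315,200,350,230);print(rt,rs)
print('grip',tri((t,s),(rt[0],rs[0])))
bx=cv2.boxPoints(rt);print(np.array([plane(t,b,.062+.009) for b in bx]))
for z in (0,.04):
    a=plane(t,T(461,364),z);b=plane(t,T(734,378),z);print('bayfront',z,a,b,np.linalg.norm(a-b),np.arctan2(*(a-b)[:2])) 
print('trayhandle',tri((t,s),(T(610,236),S(399,213))),plane(t,T(577,235),.072),plane(t,T(643,238),.072))
print('hinge end',tri((t,s),(T(740,200),S(437,177))))
P=[plane(t,T(*p),z) for p,z in (((38,240),.178),((304,262),.178),((292,396),.124),((33,372),.124))]
print('carton',np.array(P),np.linalg.norm(P[0]-P[1]),np.linalg.norm(P[1]-P[2]),np.linalg.norm(P[2]-P[3]),np.linalg.norm(P[3]-P[0]))
c=np.mean(P,0);d=P[0]-P[1]+P[3]-P[2];y=np.arctan2(-d[0],d[1]);print(c,'yaw',y)
# nozzle tips
print('blue tip',tri((t,s),(T(117,362),S(211,395))),'yellow tip',tri((t,s),(T(210,298),S(233,303))))
E
```

```text
((375.6065979003906, 209.00762939453125), (5.9135050773620605, 18.167997360229492), 4.085616588592529) ((333.1369934082031, 214.69863891601562), (15.227948188781738, 4.634592533111572), 24.443954467773438)
grip [ 0.5828 -0.1466  0.0679]
[[ 0.5578 -0.1353  0.071 ]
 [ 0.6081 -0.1409  0.071 ]
 [ 0.6066 -0.1569  0.071 ]
 [ 0.5563 -0.1512  0.071 ]]
bayfront 0 [ 0.4528 -0.1055  0.    ] [ 0.4335 -0.3787  0.    ] 0.27381562587214403 0.07054146259227764
bayfront 0.04 [ 0.4478 -0.1011  0.04  ] [ 0.4291 -0.3659  0.04  ] 0.26543428724888407 0.07054146259227773
trayhandle [ 0.5646 -0.2458  0.0738] [ 0.567  -0.2142  0.072 ] [ 0.5628 -0.2778  0.072 ]
hinge end [ 0.6013 -0.3824  0.0509]
carton [[0.5473 0.2818 0.178 ]
 [0.5233 0.0487 0.178 ]
 [0.4111 0.0621 0.124 ]
 [0.4375 0.2957 0.124 ]] 0.23428385775822036 0.12521244687657737 0.2351020630333983 0.1231231046354377
[0.4798 0.1721 0.151 ] yaw -0.10752499530610767
blue tip [0.44   0.2144 0.1591] yellow tip [0.4895 0.1292 0.1785]
```

```bash
cat >> h.py <<'E'
BX=np.array([np.cos(-.07),np.sin(-.07),0]);BY=np.array([-BX[1],BX[0],0])
def stat(P=None):
    np.set_printoptions(precision=4,suppress=True)
    o=robot.get_obs();p,r=pose();x=r.as_matrix()[:,0]
    print('t %.2f'%o['time'],'p',p,'yaw %.4f'%np.arctan2(x[1],x[0]),'tilt',r.as_matrix()[2,:2],'F',np.array(o['ft_force']),'w %.4f g %.1f'%(o['grip_width'],o['grip_force']))
    if P is not None: print('tool delta',to_tool(P))
E
```

>>> step_hand(segments=[[[0, 0, 0], 0.1243], [[0, 0, 0], 0.1243], [[0, 0, 0], 0.1243], [[0.0228, -0.0297, 0], 0], [[0.0228, -0.0297, 0], 0], [[0.0228, -0.0297, 0], 0], [[0.0228, -0.0297, 0], 0], [[0.0228, -0.0297, 0], 0], [[0.0228, -0.0297, 0], 0], [[0.0228, -0.0297, 0], 0], [[0.0228, -0.0297, 0], 0], [[0.0228, -0.0297, 0], 0], [[0.0228, -0.0297, 0], 0], [[0.0228, -0.0297, 0], 0], [[0.0228, -0.0297, 0], 0], [[0.0228, -0.0297, 0], 0], [[0.0228, -0.0297, 0], 0], [[0.0228, -0.0297, 0], 0], [[0.0228, -0.0297, 0], 0]], jaw=0.06)

```text
time: 1.88
position: [0.5847, -0.1458, 0.2226]
tool_rot: [0.999, -0.034, 0.0, 0.0]
ft_force: [-0.2, -0.8, -0.3]
grip_width: 0.0597
grip_force: 0.0
```

```bash
python3 - <<'E'
from h import *
stat([.584,-.1475,.05])
t=robot.camera('top')
for z in (.2,.3,.4): print(plane(t,(495,190),z),plane(t,(512,205),z))
E
```

```text
t 1.88 p [ 0.5847 -0.1458  0.2226] yaw -0.0690 tilt [0.     0.0001] F [-0.1863 -0.8494 -0.3141] w 0.0597 g 0.0
tool delta [-0.0006  0.0017  0.1726]
[ 0.5937 -0.4205  0.2   ] [ 0.5553 -0.4585  0.2   ]
[ 0.5662 -0.379   0.3   ] [ 0.5313 -0.4135  0.3   ]
[ 0.5387 -0.3374  0.4   ] [ 0.5072 -0.3686  0.4   ]
```

>>> step_hand(segments=[[[0, 0, 0.035], 0], [[0, 0.0017, 0.035], 0], [[0, 0, 0.035], 0], [[0, 0, 0.03], 0], [[0, 0, 0.02], 0], [[0, 0, 0.0176], 0], [[0, 0, 0], 0], [[0, 0, 0], 0]])

```text
time: 2.6
position: [0.583, -0.1491, 0.0492]
tool_rot: [0.999, -0.035, -0.001, -0.0]
ft_force: [0.1, 0.2, 0.3]
grip_width: 0.0601
grip_force: 0.0
```

```bash
python3 - <<'E'
from h import *
stat(); crop('top',340,140,480,280,4,'t2'); 
E
```

```text
t 2.60 p [ 0.583  -0.1491  0.0492] yaw -0.0693 tilt [-0.0021 -0.0008] F [0.0884 0.2108 0.2798] w 0.0601 g 0.0
```

View pics/t2.png

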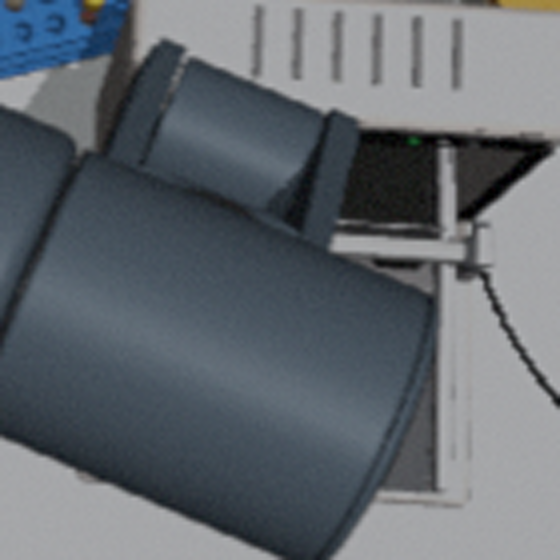

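The arm hides the handle in this view, so I'll close the fingers and read the width.

>>> step_hand(segments=[[[0, 0, 0], 0], [[0, 0, 0], 0], [[0, 0, 0], 0], [[0, 0, 0], 0], [[0, 0, 0], 0], [[0, 0, 0], 0]], jaw=0.0, force=25)

```text
time: 3.15
position: [0.5838, -0.1492, 0.0504]
tool_rot: [0.999, -0.035, 0.0, 0.0]
ft_force: [0.4, 0.2, -0.5]
grip_width: 0.0279
grip_force: 0.0
```

```bash
python3 - <<'E'
from h import *
stat()
# arc waypoints in tool y,z increments
r=.222;th=np.linspace(0,1.7,18)
P=np.c_[r*(1-np.cos(th)),-r*np.sin(th)];print(np.diff(P,axis=0))
E
```

```text
t 3.15 p [ 0.5838 -0.1492  0.0504] yaw -0.0690 tilt [0.0007 0.0002] F [ 0.3987  0.2143 -0.4839] w 0.0279 g 0.0
[[ 0.0011 -0.0222]
 [ 0.0033 -0.0219]
 [ 0.0055 -0.0215]
 [ 0.0076 -0.0208]
 [ 0.0097 -0.02  ]
 [ 0.0116 -0.0189]
 [ 0.0134 -0.0177]
 [ 0.0151 -0.0162]
 [ 0.0167 -0.0146]
 [ 0.0181 -0.0129]
 [ 0.0192 -0.011 ]
 [ 0.0203 -0.0091]
 [ 0.0211 -0.007 ]
 [ 0.0217 -0.0049]
 [ 0.022  -0.0027]
 [ 0.0222 -0.0005]
 [ 0.0221  0.0018]]
```

>>> step_hand(segments=[[[0, 0, 0], 0], [[0, 0, 0], 0], [[0, 0, 0], 0], [[0, 0, 0], 0], [[0, 0, 0], 0], [[0, 0, 0], 0]], jaw=0.0, force=25)

```text
time: 3.65
position: [0.5837, -0.1473, 0.0501]
tool_rot: [0.999, -0.035, 0.0, -0.002]
ft_force: [0.9, 5.0, 2.3]
grip_width: 0.017
grip_force: 25.0
```

>>> step_hand(segments=[[[0, 0.0011, -0.0222], 0], [[0, 0.0033, -0.0219], 0], [[0, 0.0055, -0.0215], 0], [[0, 0.0076, -0.0208], 0], [[0, 0.0097, -0.02], 0], [[0, 0.0116, -0.0189], 0], [[0, 0.0134, -0.0177], 0], [[0, 0.0151, -0.0162], 0], [[0, 0.0167, -0.0146], 0], [[0, 0.0181, -0.0129], 0], [[0, 0.0192, -0.011], 0], [[0, 0.0203, -0.0091], 0], [[0, 0.0211, -0.007], 0], [[0, 0.0217, -0.0049], 0], [[0, 0.022, -0.0027], 0], [[0, 0.0222, -0.0005], 0], [[0, 0.0221, 0.0018], 0], [[0, 0, 0], 0], [[0, 0, 0], 0]])

```text
time: 5.23
position: [0.5619, -0.4013, 0.27]
tool_rot: [0.999, -0.036, -0.004, 0.0]
ft_force: [-7.4, -1.5, 4.7]
grip_width: 0.017
grip_force: 25.0
```

```bash
python3 - <<'E'
from h import *
stat(); crop('scene',215,75,415,275,3,'s2')
E
```

```text
t 5.23 p [ 0.5619 -0.4013  0.27  ] yaw -0.0721 tilt [-0.0085  0.0007] F [-7.4032 -1.5376  4.6721] w 0.0170 g 25.0
```

View pics/s2.png

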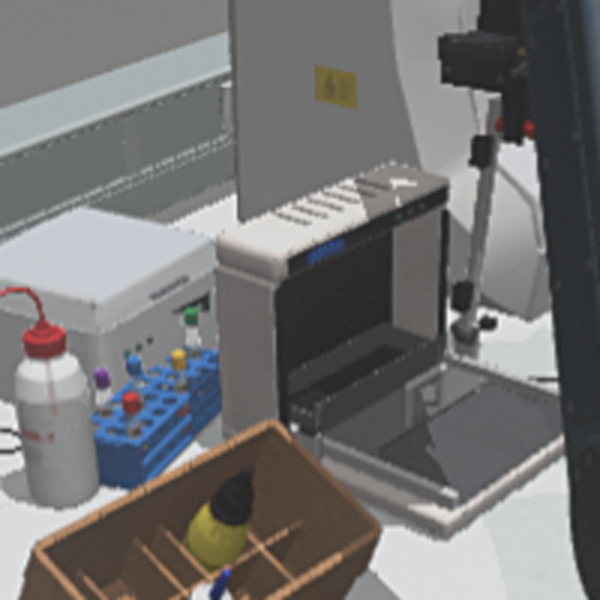

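The bar is upright and the tray is still home. The tray's loop handle shows at about (425,390) in the crop. I'll release, clear the arm and measure again.

>>> step_hand(segments=[[[0, 0, 0], 0], [[0, 0, 0], 0], [[0, 0, 0], 0], [[0, 0, -0.03], 0], [[0, 0, -0.035], 0], [[0, 0, -0.02], 0], [[-0.04, 0, 0], 0], [[-0.04, 0, 0], 0], [[0, -0, 0], 0]], jaw=0.06)

```text
time: 6.03
position: [0.4801, -0.3908, 0.354]
tool_rot: [0.999, -0.035, -0.004, -0.002]
ft_force: [0.4, 0.7, -0.2]
grip_width: 0.059
grip_force: 0.0
```

```bash
python3 - <<'E'
from h import *
stat(); 
t=robot.camera('top');s=robot.camera('scene')
for n,c,(x0,y0,x1,y1) in (('t3',t,(350,130,490,270)),('s3',s,(300,140,430,270))):
    cv2.imwrite(f'pics/{n}.png',cv2.resize(c['img'][y0:y1,x0:x1,::-1],None,fx=4,fy=4,interpolation=2))
a=cv2.hconcat([cv2.resize(cv2.imread('pics/t3.png'),(400,400)),cv2.resize(cv2.imread('pics/s3.png'),(400,400))]);cv2.imwrite('pics/a3.png',a)
E
```

```text
t 6.03 p [ 0.4801 -0.3908  0.354 ] yaw -0.0709 tilt [-0.0081 -0.0044] F [ 0.3649  0.715  -0.1516] w 0.0590 g 0.0
```

View pics/a3.png

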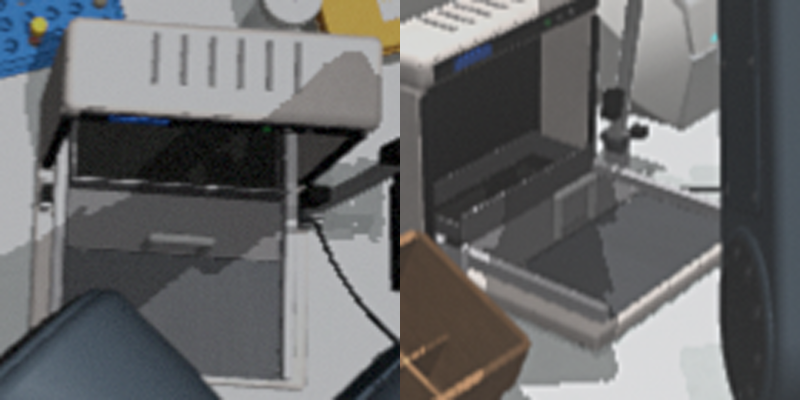

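In the left (top) crop, the tray handle runs from (147,240) to (215,243), the front wall from (68,185) to (282,192), and the ledge edge from (65,248) to (284,258).

```bash
python3 - <<'E'
from h import *
stat()
t=robot.camera('top');k=140/400
T=lambda x,y:(350+x*k,130+y*k)
for n,a,b,z in (('handle',(147,240),(215,243),.074),('wall',(68,185),(282,192),.065),('ledge',(65,248),(284,258),.031)):
    A=plane(t,T(*a),z);B=plane(t,T(*b),z);d=A-B;print(n,(A+B)/2,np.linalg.norm(d),'yaw',-np.arctan2(d[0],d[1]))
m=mask(t['img'],(0,0,150),(180,60,255))
for v in (160,250):print(v,m[v,350:370],m[v,440:465])
E
```

```text
t 6.13 p [ 0.4857 -0.3931  0.3552] yaw -0.0702 tilt [ 0.0003 -0.0006] F [0.4011 0.522  1.3164] w 0.0597 g 0.0
handle [ 0.5642 -0.2468  0.074 ] 0.06418913972357772 yaw -0.06389263350907859
wall [ 0.6183 -0.2461  0.065 ] 0.20486823866006248 yaw -0.05232251891895429
ledge [ 0.5625 -0.2497  0.031 ] 0.2136083348789941 yaw -0.06541421863291576
160 [255 255 255 255 255 255 255 255 255   0   0   0   0   0   0   0   0   0
   0   0] [255 255 255   0   0 255 255 255 255 255 255 255 255   0   0   0   0   0
   0   0   0   0   0   0   0]
250 [0 0 0 0 0 0 0 0 0 0 0 0 0 0 0 0 0 0 0 0] [  0   0   0   0   0   0   0   0   0   0 255 255 255 255 255 255 255 255
 255 255 255 255 255 255 255]
```

>>> step_hand(segments=[[[0.0114, -0.0252, 0], 0], [[0.0114, -0.0252, 0], 0], [[0.0114, -0.0252, 0], 0], [[0.0114, -0.0252, 0], 0], [[0.0114, -0.0252, 0], 0], [[0.0114, -0.0252, 0], 0], [[0, 0, 0.035], 0], [[0, 0, 0.035], 0], [[0, 0, 0.035], 0], [[0, 0, 0.035], 0], [[0, 0, 0.035], 0], [[0, 0, 0.035], 0], [[0, 0, 0.02], 0], [[0, 0, 0], 0], [[0, 0, 0], 0]], jaw=0.085)

```text
time: 7.43
position: [0.5661, -0.2472, 0.1238]
tool_rot: [0.999, -0.034, -0.001, -0.001]
ft_force: [0.3, -0.6, 1.0]
grip_width: 0.0847
grip_force: 0.0
```

```bash
python3 - <<'E'
from h import *
stat([.5645,-.247,.055])
E
```

```text
t 7.43 p [ 0.5661 -0.2472  0.1238] yaw -0.0682 tilt [-0.0012 -0.0011] F [ 0.2978 -0.6132  1.0441] w 0.0847 g 0.0
tool delta [-0.0016 -0.0001  0.0688]
```

>>> step_hand(segments=[[[-0.0015, 0, 0.02], 0], [[0, 0, 0.02], 0], [[0, 0, 0.015], 0], [[0, 0, 0.013], 0], [[0, 0, 0], 0], [[0, 0, 0], 0]])

```text
time: 7.93
position: [0.5648, -0.2479, 0.0579]
tool_rot: [0.999, -0.034, 0.001, 0.0]
ft_force: [0.2, -0.1, -0.8]
grip_width: 0.0845
grip_force: 0.0
```

>>> step_hand(segments=[[[0, 0, 0], 0], [[0, 0, 0], 0], [[0, 0, 0], 0], [[0, 0, 0], 0], [[0, 0, 0], 0], [[0, 0, 0], 0], [[0, 0, 0], 0], [[0, 0, 0], 0]], jaw=0, force=30)

```text
time: 8.6
position: [0.5639, -0.2473, 0.0578]
tool_rot: [0.999, -0.034, 0.0, -0.0]
ft_force: [-0.4, 3.3, 5.2]
grip_width: 0.0631
grip_force: 30.0
```

>>> step_hand(segments=[[[-0.006, 0, 0], 0], [[-0.012, 0, 0], 0], [[-0.012, 0, 0], 0], [[-0.012, 0, 0], 0], [[-0.012, 0, 0], 0], [[-0.012, 0, 0], 0], [[-0.012, 0, 0], 0], [[-0.012, 0, 0], 0], [[-0.012, 0, 0], 0], [[-0.012, 0, 0], 0], [[-0.008, 0, 0], 0], [[-0.003, 0, 0], 0], [[0, 0, 0], 0], [[0, 0, 0], 0]])

```text
time: 9.77
position: [0.4388, -0.2385, 0.0572]
tool_rot: [0.999, -0.035, -0.0, -0.0]
ft_force: [1.3, 4.0, 4.8]
grip_width: 0.063
grip_force: 30.0
```

>>> step_hand(segments=[[[0, 0, 0], 0], [[0, 0, 0], 0], [[0, 0, 0], 0], [[0, 0, -0.02], 0], [[0, 0, -0.035], 0], [[0, 0, -0.04], 0], [[0, 0, -0.04], 0], [[0, 0, -0.04], 0], [[0, 0, -0.035], 0], [[0, 0, -0.035], 0], [[0, -0.04, 0], 0], [[0, -0.04, 0], 0], [[0, -0.04, 0], 0], [[0, -0.04, 0], 0], [[0, 0, 0], 0], [[0, 0, 0], 0]], jaw=0.087)

```text
time: 11.1
position: [0.4496, -0.0778, 0.3019]
tool_rot: [0.999, -0.032, -0.0, 0.0]
ft_force: [-0.2, -0.3, 0.4]
grip_width: 0.0867
grip_force: 0.0
```

```bash
python3 - <<'E'
from h import *
stat(); t=robot.camera('top');s=robot.camera('scene')
a=t['img'][180:290,195:475];b=s['img'][125:335,215:415]
cv2.imwrite('pics/t4.png',cv2.resize(a,None,fx=2.8,fy=2.8,interpolation=2)[:,:,::-1]);cv2.imwrite('pics/s4.png',cv2.resize(b,None,fx=2.8,fy=2.8,interpolation=2)[:,:,::-1])
E
```

```text
t 11.10 p [ 0.4496 -0.0778  0.3019] yaw -0.0648 tilt [-0.0006  0.0009] F [-0.241  -0.2802  0.4277] w 0.0867 g 0.0
```

View pics/t4.png

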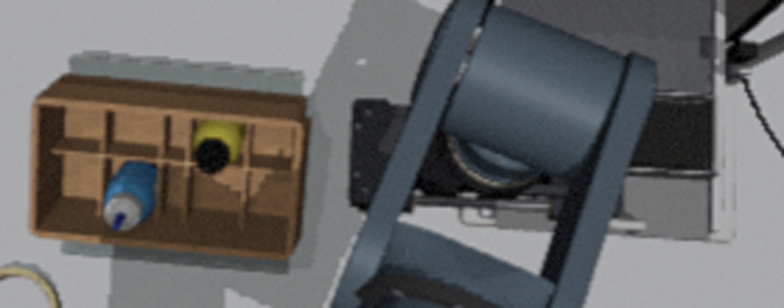

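View pics/s4.png

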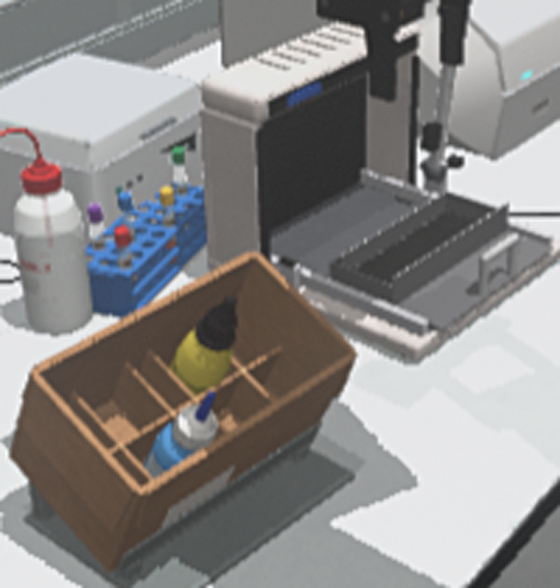

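The tray is out; its handle is at (497,255) in the scene crop. The carton hasn't moved. I'll check the predicted bottle poses against the picture pixels: blue tip at top (116,224) and scene (210,393), yellow tip at top about (210,157) and scene (233,300).

```bash
cat >> h.py <<'E'
def cart(o,yaw,x,y,z): return np.array([o[0]+x*np.cos(yaw)-y*np.sin(yaw),o[1]+x*np.sin(yaw)+y*np.cos(yaw),z])
def bot(o,yaw,row,col,h,e=0): # row +1 far, col +1 left
    n=np.array([-np.sin(.44),np.cos(.44)]);u=np.array([n[1],-n[0]])
    p=np.array([-.019,.151])-.113*n+row*.0295*u+(h+e)*n
    return cart(o,yaw,p[0],col*.040,p[1])
E
python3 - <<'E'
from h import *
np.set_printoptions(precision=1,suppress=True)
t=robot.camera('top');s=robot.camera('scene');o=(.4987,.1701);y=-.1075
ft=lambda p:(p-[195,180])*2.8
fs=lambda p:(p-[215,125])*2.8
for nm,r,c,L,bt in (('blue',-1,1,.144,.09),('yel',1,-1,.141,.096)):
  for e in (0,-.009):
    for h in (L,bt): 
        P=bot(o,y,r,c,h,e); print(nm,e,h,'top',ft(proj(t,P)[0]),'scene',fs(proj(s,P)[0]))
n=[('cornerFL',(-.063,.118)),]
nn=np.array([-np.sin(.44),np.cos(.44)]);u=np.array([nn[1],-nn[0]])
for a in(1,-1):
  for b in(1,-1):
    p=np.array([-.019,.151])+a*.063*u;P=cart(o,y,p[0],b*.118,p[1]);print('rim',a,b,ft(proj(t,P)[0]),fs(proj(s,P)[0]))
E
```

```text
blue 0 0.144 top [114.1 216.5] scene [203.4 385.7]
blue 0 0.09 top [125.2 198.7] scene [185.8 427.1]
blue -0.009 0.144 top [116.  213.4] scene [200.4 392.9]
blue -0.009 0.09 top [127.  195.8] scene [182.9 433.6]
yel 0 0.141 top [209.6 158.7] scene [225.9 291.4]
yel 0 0.096 top [215.5 145.7] scene [211.3 326.8]
yel -0.009 0.141 top [210.8 156. ] scene [222.9 298.6]
yel -0.009 0.096 top [216.7 143.2] scene [208.5 333.6]
rim 1 1 [36.3 98. ] [ 33.4 369.7]
rim 1 -1 [304.  121.4] [256.  249.7]
rim -1 1 [ 33.1 233.8] [144.6 492.6]
rim -1 -1 [293.3 256.7] [359.8 351.6]
```

The rim fits to 1–2 px. Each bottle has slid about 6 mm down against the lower side of its cell. I'll take yellow first.

```bash
python3 - <<'E'
from h import *
o=(.4987,.1701);y=-.1075
def g(row,col,h): 
    n=np.array([-np.sin(.44),np.cos(.44)]);u=np.array([n[1],-n[0]])
    p=np.array([-.019,.151])-.113*n+(row*.0295-.0055)*u+h*n
    P=cart(o,y,p[0],col*.04,p[1]);P[2]-=.0187;return P
print(g(1,-1,.082),g(-1,1,.084));stat(g(1,-1,.082))
E
```

```text
[0.51023455 0.12862299 0.11447525] [0.46489883 0.21397993 0.09115432]
t 11.30 p [ 0.4502 -0.0808  0.3019] yaw -0.0709 tilt [-0.0001  0.0007] F [ 0.0453 -0.441  -0.3332] w 0.0871 g 0.0
tool delta [ 0.0451 -0.2132  0.1873]
```

>>> step_hand(segments=[[[0.0075, -0.0355, 0], 0], [[0.0075, -0.0355, 0], 0], [[0.0075, -0.0355, 0], 0], [[0.0075, -0.0355, 0], 0], [[0.0075, -0.0355, 0], 0], [[0.0075, -0.0355, 0], 0], [[0, 0, 0.02], 0.037], [[0, 0, 0.03], 0], [[0, 0, 0.02], 0], [[0, 0, 0], 0], [[0, 0, 0], 0]], jaw=0.070)

```text
time: 12.22
position: [0.5096, 0.1288, 0.2311]
tool_rot: [0.999, -0.054, -0.001, 0.0]
ft_force: [0.4, 0.0, 0.6]
grip_width: 0.0705
grip_force: 0.0
```

```bash
python3 - <<'E'
from h import *
stat([.5102,.1286,.1145])
E
```

```text
t 12.22 p [0.5096 0.1288 0.2311] yaw -0.1081 tilt [-0.0028  0.0007] F [0.394  0.0089 0.597 ] w 0.0705 g 0.0
tool delta [0.0009 0.0001 0.1166]
```

>>> step_hand(segments=[[[0, 0, 0.025], 0], [[0, 0, 0.025], 0], [[0, 0, 0.02], 0], [[0, 0, 0.02], 0], [[0, 0, 0.015], 0], [[0, 0, 0.0115], 0], [[0, 0, 0], 0], [[0, 0, 0], 0]])

```text
time: 12.88
position: [0.5111, 0.1294, 0.1165]
tool_rot: [0.999, -0.054, 0.001, -0.0]
ft_force: [-0.1, 1.1, 1.0]
grip_width: 0.0702
grip_force: 0.0
```

>>> step_hand(segments=[[[0, 0, 0], 0], [[0, 0, 0], 0], [[0, 0, 0], 0], [[0, 0, 0], 0], [[0, 0, 0], 0], [[0, 0, 0], 0], [[0, 0, 0], 0], [[0, 0, 0], 0], [[0, 0, 0], 0], [[0, 0, 0], 0]], jaw=0, force=27)

```text
time: 13.72
position: [0.51, 0.1302, 0.116]
tool_rot: [0.999, -0.053, 0.0, -0.0]
ft_force: [-0.5, 0.2, 6.0]
grip_width: 0.0447
grip_force: 26.8
```

>>> step_hand(segments=[[[-0.0043, 0, -0.009], 0], [[-0.0085, 0, -0.0181], 0], [[-0.0085, 0, -0.0181], 0], [[-0.0085, 0, -0.0181], 0], [[-0.0085, 0, -0.0181], 0], [[-0.0085, 0, -0.0181], 0], [[-0.0085, 0, -0.0181], 0], [[-0.0043, 0, -0.02], 0], [[0, 0, -0.02], 0], [[0, 0, 0], 0], [[0, 0, 0], 0]])

```text
time: 14.63
position: [0.4502, 0.1365, 0.2737]
tool_rot: [0.999, -0.053, 0.001, -0.0]
ft_force: [0.5, -0.5, -2.6]
grip_width: 0.0443
grip_force: 26.8
```

```bash
python3 - <<'E'
from h import *
stat(); t=robot.camera('top');s=robot.camera('scene')
a=s['img'][80:360,190:510];cv2.imwrite('pics/s5.png',cv2.resize(a,None,fx=1.9,fy=1.9,interpolation=2)[:,:,::-1])
E
```

```text
t 14.63 p [0.4502 0.1365 0.2737] yaw -0.1059 tilt [ 0.0016 -0.0002] F [ 0.5342 -0.514  -2.5885] w 0.0443 g 26.8
```

View pics/s5.png

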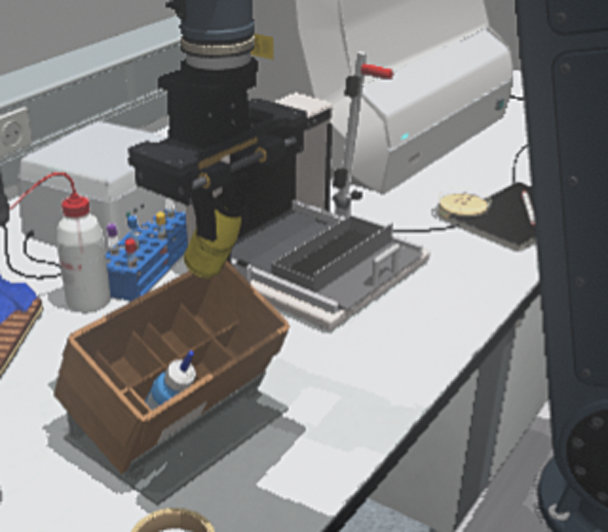

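Yellow hangs cleanly at about (215,245), still leaning 0.44 rad with its foot away from the robot. I'll stand it up against the rigid bench between the carton and the bay: touch the near foot edge down under a light grip, then tip it upright.

>>> step_hand(segments=[[[-0.0015, 0.0331, 0], 0], [[-0.0015, 0.0331, 0], 0], [[-0.0015, 0.0331, 0], 0], [[-0.0015, 0.0331, 0], 0], [[-0.0015, 0.0331, 0], 0], [[-0.0015, 0.0331, 0], 0], [[0, 0, 0.035], 0], [[0, 0, 0.035], 0], [[0, 0, 0.035], 0], [[0, 0, 0.035], 0], [[0, 0, 0.03], 0], [[0, 0, 0.015], 0], [[0, 0, 0.005], 0], [[0, 0, 0], 0], [[0, 0, 0], 0]])

```text
time: 15.98
position: [0.4203, -0.0601, 0.0829]
tool_rot: [0.999, -0.053, -0.001, -0.0]
ft_force: [-0.2, -0.2, -1.5]
grip_width: 0.0444
grip_force: 26.8
```

>>> step_hand(segments=[[[0, 0, 0.005], 0], [[0, 0, 0.003], 0], [[0, 0, 0], 0]])

```text
time: 16.23
position: [0.4207, -0.0602, 0.0755]
tool_rot: [0.999, -0.053, 0.001, 0.0]
ft_force: [0.7, -0.1, -0.7]
grip_width: 0.0446
grip_force: 26.8
```

>>> step_hand(segments=[[[0, 0, 0.004], 0], [[0, 0, 0], 0]])

```text
time: 16.4
position: [0.4205, -0.0601, 0.0712]
tool_rot: [0.999, -0.053, 0.0, 0.0]
ft_force: [-0.1, 0.1, -2.1]
grip_width: 0.0448
grip_force: 26.8
```

>>> step_hand(segments=[[[0, 0, 0.003], 0], [[0, 0, 0], 0]])

```text
time: 16.57
position: [0.4203, -0.0601, 0.0679]
tool_rot: [0.999, -0.053, -0.0, -0.0]
ft_force: [0.6, -0.2, -1.7]
grip_width: 0.0446
grip_force: 26.8
```

>>> step_hand(segments=[[[0, 0, 0.002], 0], [[0, 0, 0], 0]])

```text
time: 16.73
position: [0.4203, -0.0601, 0.0659]
tool_rot: [0.999, -0.053, -0.0, -0.0]
ft_force: [-0.2, 0.1, -1.7]
grip_width: 0.0445
grip_force: 26.8
```

>>> step_hand(segments=[[[0, 0, 0.002], 0], [[0, 0, 0], 0]])

```text
time: 16.9
position: [0.4202, -0.0601, 0.0643]
tool_rot: [0.999, -0.053, -0.0, -0.0]
ft_force: [-0.3, 0.7, 3.6]
grip_width: 0.0445
grip_force: 26.8
```

>>> step_hand(segments=[[[0, 0, 0.002], 0], [[0, 0, 0], 0]])

```text
time: 17.07
position: [0.4197, -0.0595, 0.0633]
tool_rot: [0.999, -0.053, -0.0, -0.0]
ft_force: [-2.5, 4.0, 17.4]
grip_width: 0.0443
grip_force: 27.0
```

>>> step_hand(segments=[[[0, 0, 0.002], 0], [[0, 0, 0], 0]])

```text
time: 17.23
position: [0.419, -0.059, 0.0621]
tool_rot: [0.999, -0.053, -0.001, -0.001]
ft_force: [-4.3, 5.0, 26.9]
grip_width: 0.0444
grip_force: 27.0
```

>>> step_hand(segments=[[[0, 0, -0.0025], 0], [[0, 0, 0], 0]], jaw=0, force=12)

```text
time: 17.4
position: [0.4207, -0.0602, 0.0632]
tool_rot: [0.999, -0.053, 0.001, 0.0]
ft_force: [-0.4, 0.3, -0.7]
grip_width: 0.0447
grip_force: 12.0
```

>>> step_hand(segments=[[[0.004, 0, -0.0003], 0], [[0.004, 0, -0.0003], 0], [[0.004, 0, -0.0001], 0], [[0, 0, 0], 0]])

```text
time: 17.73
position: [0.4331, -0.0614, 0.0634]
tool_rot: [0.999, -0.053, 0.0, -0.0]
ft_force: [-1.6, 0.1, 6.1]
grip_width: 0.0447
grip_force: 12.0
```

>>> step_hand(segments=[[[0.004, 0, 0.000], 0], [[0.004, 0, 0.0002], 0], [[0.004, 0, 0.0004], 0], [[0, 0, 0], 0]])

```text
time: 18.07
position: [0.4454, -0.0629, 0.0625]
tool_rot: [0.999, -0.053, 0.001, 0.0]
ft_force: [0.3, 1.6, 3.0]
grip_width: 0.0448
grip_force: 12.0
```

```bash
python3 -c "
from h import *
crop('scene',330,140,450,260,4,'s6')"
```

```text
(no output)
```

View pics/s6.png

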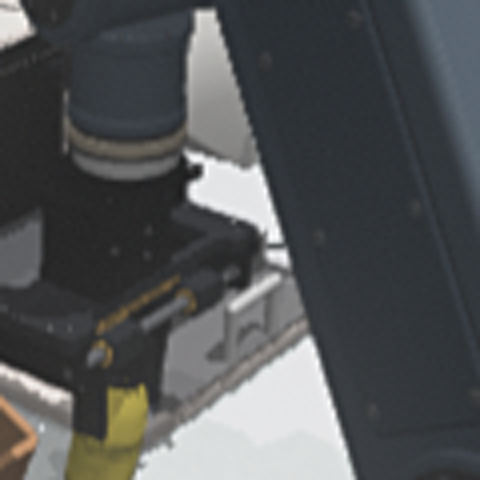

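The yellow body shows at (110,430) and the crop cuts off its foot. I'll measure its lean from the colour mask.

```bash
cat >> h.py <<'E'
def lean(lo=(20,90,50),hi=(35,255,255),h=.082):
    s=robot.camera('scene');p,r=pose();g=p+[0,0,.0187];m=mask(s['img'],lo,hi)
    gp=proj(s,g)[0].astype(int);z=np.zeros_like(m);y0,x0=max(gp[1]-50,0),gp[0]-40;z[y0:gp[1]+70,x0:gp[0]+40]=m[y0:gp[1]+70,x0:gp[0]+40]
    pts=cv2.findNonZero(z)[:,0];lowest=pts[pts[:,1].argmax()];x=r.as_matrix()[:,0]
    print('n',len(pts),'low',lowest,'rect',cv2.minAreaRect(pts),'g',gp)
    ang=np.linspace(0,2*np.pi,60)
    for L in (0,.1,.2,.3,.44):
        a=-np.sin(L)*x+np.cos(L)*np.array([0,0,1]);u=np.cos(L)*x+np.sin(L)*np.array([0,0,1]);v=np.cross(a,u)
        ring=g-h*a+.0225*(np.outer(np.cos(ang),u)+np.outer(np.sin(ang),v));q=proj(s,ring)
        print(L,'foot low',q[q[:,1].argmax()],'foot x',q[:,0].min(),q[:,0].max())
    f=pts[pts[:,1]>lowest[1]-14];print('mask foot x',f[:,0].min(),f[:,0].max())
E
python3 -c "
from h import *
lean()"
```

```text
n 363 low [355 265] rect ((360.34381103515625, 236.8822021484375), (18.00810432434082, 57.362789154052734), 19.50244903564453) g [358 238]
0 foot low [358.10751436 269.56345347] foot x 349.5777387529254 366.6659906968089
0.1 foot low [356.51752972 268.70452474] foot x 347.2151075643051 364.1519539343274
0.2 foot low [354.90412201 267.62315701] foot x 344.9369529118543 361.64267506174593
0.3 foot low [353.27104226 266.30780602] foot x 342.76319894180375 359.1604377903675
0.44 foot low [349.8392435  264.11218337] foot x 339.93399203412946 355.7715945353615
mask foot x 347 364
```

The foot sits at x = 347–364, so the lean is down to about 0.1–0.15 rad. I'll finish the tip.

>>> step_hand(segments=[[[0.004, 0, 0.0003], 0], [[0.004, 0, 0.0005], 0], [[0.004, 0, 0.0006], 0], [[0, 0, 0], 0]])

```text
time: 18.5
position: [0.4572, -0.0642, 0.0611]
tool_rot: [0.999, -0.053, 0.0, 0.0]
ft_force: [-0.3, 0.4, -0.3]
grip_width: 0.0446
grip_force: 12.0
```

```bash
python3 -c "
from h import *
lean()"
```

```text
n 385 low [350 264] rect ((354.14617919921875, 248.83079528808594), (16.37258529663086, 31.132715225219727), 7.125016689300537) g [355 237]
0 foot low [354.48245786 268.23741799] foot x 346.0653881687284 363.0390228521365
0.1 foot low [352.91783713 267.3900782 ] foot x 343.7243982138566 360.5560836062997
0.2 foot low [351.32970392 266.32161559] foot x 341.46542070559 358.0764639154308
0.3 foot low [349.72160367 265.02047412] foot x 339.311350076244 355.6222186758832
0.44 foot low [346.3270618  262.84530179] foot x 336.50539725939814 352.269371847137
mask foot x 346 362
```

>>> step_hand(segments=[[[0, 0, 0], 0], [[0, 0, 0], 0], [[0, 0, 0], 0], [[0, 0, 0], 0], [[0, 0, 0], 0], [[0, 0, 0], 0]], jaw=0.056)

```text
time: 19.05
position: [0.4562, -0.0639, 0.0614]
tool_rot: [0.999, -0.053, 0.0, 0.0]
ft_force: [1.2, 0.8, -1.0]
grip_width: 0.0559
grip_force: 0.0
```

>>> step_hand(segments=[[[0, 0, 0], 0], [[0, 0, 0], 0], [[0, 0, 0], 0], [[0, 0, 0], 0], [[0, 0, 0], 0], [[0, 0, 0], 0], [[0, 0, 0], 0]], jaw=0, force=26)

```text
time: 19.63
position: [0.4562, -0.064, 0.0614]
tool_rot: [0.999, -0.053, 0.0, 0.0]
ft_force: [0.1, 0.1, 0.4]
grip_width: 0.0442
grip_force: 26.0
```

```bash
python3 -c "
from h import *
lean(h=.080)
stat([.5336+.068*.0699,-.2451+.068*.9976,.2])"
```

```text
n 368 low [350 264] rect ((357.5246887207031, 236.9453125), (17.1219482421875, 56.15919876098633), 14.858612060546875) g [355 237]
0 foot low [354.69312598 267.67750029] foot x 346.2613256753322 363.2595676756824
0.1 foot low [353.18500123 266.86492342] foot x 343.97477904474135 360.83156788384855
0.2 foot low [351.65185303 265.83637146] foot x 341.7689435208219 358.4053227957588
0.3 foot low [350.09673112 264.57978157] foot x 339.6665946935073 356.0025016793902
0.44 foot low [346.77065698 262.47376987] foot x 336.9300044432174 352.7177040241293
mask foot x 345 361
t 19.68 p [ 0.4562 -0.064   0.0614] yaw -0.1061 tilt [0.     0.0001] F [-0.0964 -0.1858  0.1585] w 0.0445 g 26.0
tool delta [ 0.0937  0.104  -0.1386]
```

>>> step_hand(segments=[[[0, 0, -0.015], 0], [[0, 0, -0.035], 0], [[0, 0, -0.035], 0], [[0, 0, -0.03], 0], [[0, 0, -0.015], 0], [[0.01, 0.012, 0], 0], [[0.0156, 0.0173, 0], 0], [[0.0156, 0.0173, 0], 0], [[0.0156, 0.0173, 0], 0], [[0.0156, 0.0173, 0], 0], [[0.0156, 0.0173, 0], 0], [[0.006, 0.0055, 0], 0], [[0, 0, 0.02], 0], [[0, 0, 0.02], 0], [[0, 0, 0.02], 0], [[0, 0, 0.01], 0], [[0, 0, 0], 0], [[0, 0, 0], 0]])

```text
time: 21.18
position: [0.5381, -0.177, 0.1205]
tool_rot: [0.999, -0.053, -0.001, -0.001]
ft_force: [0.4, -0.8, -1.0]
grip_width: 0.0447
grip_force: 26.0
```

```bash
python3 -c "
from h import *
stat([.5336+.068*.0699,-.2451+.068*.9976,.0924])"
```

```text
t 21.18 p [ 0.5381 -0.177   0.1205] yaw -0.1061 tilt [-0.0021 -0.001 ] F [ 0.4493 -0.8072 -1.03  ] w 0.0447 g 26.0
tool delta [0.0004 0.0003 0.0281]
```

```bash
python3 -c "
from h import *
s=robot.camera('scene')
S=lambda x,y:(215+x/2.8,125+y/2.8)
a=plane(s,S(480,258),.077);b=plane(s,S(517,236),.077);print(a,b,(a+b)/2,np.linalg.norm(a-b))
# tray front-wall left top corner, rear-right
print(plane(s,S(378,299),.065),plane(s,S(508,206),.065),plane(s,S(333,265),.055))"
```

```text
[ 0.4442559 -0.2042214  0.077    ] [ 0.43554504 -0.26485079  0.077     ] [ 0.43990047 -0.2345361   0.077     ] 0.06125195673684338
[ 0.49529311 -0.09918482  0.065     ] [ 0.48481049 -0.33968029  0.065     ] [ 0.57772453 -0.14320958  0.055     ]
```

>>> step_hand(segments=[[[0, 0, 0.01], 0], [[0, 0, 0.008], 0], [[0, 0, 0.004], 0], [[0, 0, 0], 0], [[0, 0, 0], 0]])

```text
time: 21.65
position: [0.5384, -0.1771, 0.0991]
tool_rot: [0.999, -0.053, -0.0, -0.0]
ft_force: [0.3, -0.2, -0.8]
grip_width: 0.0445
grip_force: 26.0
```

>>> step_hand(segments=[[[0, 0, 0.003], 0], [[0, 0, 0.002], 0], [[0, 0, 0], 0]])

```text
time: 21.9
position: [0.5385, -0.1772, 0.0941]
tool_rot: [0.999, -0.053, -0.0, -0.0]
ft_force: [0.2, 0.8, -1.1]
grip_width: 0.0445
grip_force: 26.0
```

>>> step_hand(segments=[[[0, 0, 0.0015], 0], [[0, 0, 0], 0]])

```text
time: 22.07
position: [0.5386, -0.1773, 0.0927]
tool_rot: [0.999, -0.053, -0.0, -0.0]
ft_force: [0.2, -0.7, -1.2]
grip_width: 0.0445
grip_force: 26.0
```

>>> step_hand(segments=[[[0, 0, 0.001], 0], [[0, 0, 0], 0]])

```text
time: 22.23
position: [0.5388, -0.1774, 0.0924]
tool_rot: [0.999, -0.053, 0.0, 0.0]
ft_force: [-0.7, 0.8, 2.2]
grip_width: 0.0442
grip_force: 26.0
```

>>> step_hand(segments=[[[0, 0, 0], 0], [[0, 0, 0], 0], [[0, 0, 0], 0], [[0, 0, 0], 0], [[0, 0, -0.01], 0], [[0, 0, -0.03], 0], [[0, 0, -0.035], 0], [[0, 0, -0.035], 0], [[0, 0, -0.035], 0], [[0, 0, -0.035], 0], [[0, 0, -0.03], 0], [[-0.03, -0.025, 0], 0], [[-0.03, -0.03, 0], 0], [[-0.03, -0.03, 0], 0], [[0, 0, 0], 0], [[0, 0, 0], 0]], jaw=0.070)

```text
time: 23.57
position: [0.4573, -0.0827, 0.3026]
tool_rot: [0.999, -0.052, 0.0, 0.0]
ft_force: [1.6, 0.0, 0.4]
grip_width: 0.0702
grip_force: 0.0
```

```bash
python3 - <<'E'
from h import *
stat(); t=robot.camera('top');s=robot.camera('scene')
a=cv2.resize(t['img'][180:290,195:475],None,fx=2.0,fy=2.0,interpolation=2);b=cv2.resize(s['img'][125:335,215:415],None,fx=2.,fy=2.,interpolation=2)
c=np.zeros((220+420,560,3),np.uint8);c[:220]=a;c[220:,:400]=b;c=c[:600]
cv2.imwrite('pics/c7.png',c[:,:,::-1])
E
```

```text
t 23.57 p [ 0.4573 -0.0827  0.3026] yaw -0.1039 tilt [0.0002 0.0001] F [1.5961 0.0157 0.3664] w 0.0702 g 0.0
```

View pics/c7.png

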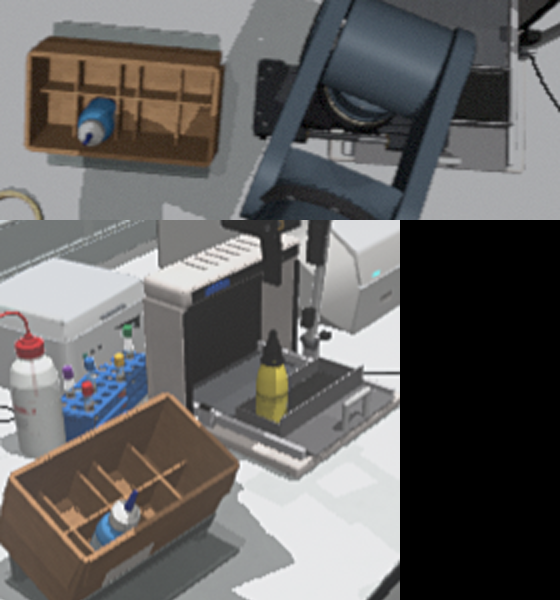

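Yellow stands upright in the tray at (272,385). The carton has been knocked: its rim corners in the top part are now about (32,50), (220,66), (214,163) and (28,150). The blue tip is at (85,140) in the top part and about (134,492) in the scene part. I'll re-measure from the images.

```bash
python3 - <<'E'
from h import *
np.set_printoptions(precision=4,suppress=True)
t=robot.camera('top');s=robot.camera('scene')
T=lambda x,y:(195+x/2,180+y/2);S=lambda x,y:(215+x/2,125+(y-220)/2)
P=np.array([plane(t,T(*p),z) for p,z in (((32,49),.178),((220,66),.178),((213,165),.124),((28,151),.124))])
print(P,[np.linalg.norm(P[i]-P[i-1]) for i in range(4)])
for i in (0,1): d=(P[0]-P[1],P[3]-P[2])[i];print('yaw',np.arctan2(-d[0],d[1]))
d=P[0]-P[1]+P[3]-P[2];y=np.arctan2(-d[0],d[1]);c=P.mean(0);o=(c[0]+.019*np.cos(y),c[1]+.019*np.sin(y));print('o',o,y)
nn=np.array([-np.sin(.44),np.cos(.44)]);u=np.array([nn[1],-nn[0]])
for a in(1,-1):
  for b in(1,-1):
    p=np.array([-.019,.151])+a*.063*u;q=cart(o,y,p[0],b*.118,p[1]);print('rim',a,b,(proj(t,q)[0]-[195,180])*2,(proj(s,q)[0]-[215,125])*2+[0,220])
for e in(.141,.144):
  p=np.array([-.019,.151])-.113*nn+(-.035)*u+e*nn;q=cart(o,y,p[0],.04,p[1]);print('tip',(proj(t,q)[0]-[195,180])*2,(proj(s,q)[0]-[215,125])*2+[0,220])
p=np.array([-.019,.151])-.113*nn+(-.035)*u+.084*nn;q=cart(o,y,p[0]-.002,.04,p[1]-.0187);print('grasp TCP',q);stat(q)
E
```

```text
[[0.5755 0.2763 0.178 ]
 [0.5498 0.0448 0.178 ]
 [0.4337 0.0561 0.124 ]
 [0.4562 0.2905 0.124 ]] [np.float64(0.1317404611974836), np.float64(0.2329643438126603), np.float64(0.1285661932898737), np.float64(0.23541038603346698)]
yaw -0.11038921036083114
yaw -0.09554355454562538
o (np.float64(0.5227170217934806), np.float64(0.16497213379959977)) -0.1029276167326065
rim 1 1 [30.2559 51.327 ] [ 11.3307 474.6367]
rim 1 -1 [220.8933  67.1663] [169.0993 391.02  ]
rim -1 1 [ 28.269  148.5882] [ 89.2683 560.3477]
rim -1 -1 [213.5603 163.9794] [241.9466 462.3524]
tip [ 86.3113 138.9028] [133.6073 490.9094]
tip [ 85.8666 139.5995] [134.3035 489.2116]
grasp TCP [0.4867 0.2089 0.0912]
t 23.77 p [ 0.4604 -0.0855  0.3023] yaw -0.1068 tilt [0.0018 0.0008] F [0.2884 0.5321 0.6118] w 0.0699 g 0.0
tool delta [-0.0056 -0.2957  0.2109]
```

The predicted blue tip agrees with both views. On to blue.

>>> step_hand(segments=[[[-0.0007, -0.037, 0], 0], [[-0.0007, -0.037, 0], 0], [[-0.0007, -0.037, 0], 0], [[-0.0007, -0.037, 0], 0], [[-0.0007, -0.037, 0], 0], [[-0.0007, -0.037, 0], 0], [[-0.0007, -0.037, 0], 0], [[-0.0007, -0.0367, 0], 0], [[0, 0, 0.03], 0], [[0, 0, 0.035], 0], [[0, 0, 0.03], 0], [[0, 0, 0.01], 0], [[0, 0, 0], 0], [[0, 0, 0], 0]], jaw=0.070)

```text
time: 24.93
position: [0.4861, 0.2099, 0.197]
tool_rot: [0.999, -0.054, 0.0, -0.0]
ft_force: [0.3, 0.5, 0.7]
grip_width: 0.0701
grip_force: 0.0
```

```bash
python3 -c "
from h import *
stat([.4867,.2089,.0912])"
```

```text
t 24.93 p [0.4861 0.2099 0.197 ] yaw -0.1071 tilt [ 0.0002 -0.0001] F [0.2987 0.5165 0.7402] w 0.0701 g 0.0
tool delta [0.0007 0.001  0.1058]
```

>>> step_hand(segments=[[[0, 0.001, 0.025], 0], [[0, 0, 0.025], 0], [[0, 0, 0.02], 0], [[0, 0, 0.015], 0], [[0, 0, 0.01], 0], [[0, 0, 0.0085], 0], [[0, 0, 0], 0], [[0, 0, 0], 0]])

```text
time: 25.6
position: [0.4857, 0.2093, 0.0941]
tool_rot: [0.999, -0.053, 0.001, -0.0]
ft_force: [-0.3, -0.9, -1.2]
grip_width: 0.07
grip_force: 0.0
```

>>> step_hand(segments=[[[0, 0, 0], 0], [[0, 0, 0], 0], [[0, 0, 0], 0], [[0, 0, 0], 0], [[0, 0, 0], 0], [[0, 0, 0], 0], [[0, 0, 0], 0], [[0, 0, 0], 0], [[0, 0, 0], 0], [[0, 0, 0], 0]], jaw=0, force=27)

```text
time: 26.43
position: [0.4855, 0.2114, 0.094]
tool_rot: [0.999, -0.054, 0.001, -0.002]
ft_force: [-0.6, 7.5, 0.5]
grip_width: 0.0427
grip_force: 26.2
```

The width of 42.7 mm suggests the pads are on the shoulder taper. I'll reopen and go 5 mm lower.

>>> step_hand(segments=[[[0, 0, 0], 0], [[0, 0, 0], 0], [[0, 0, 0], 0], [[0, 0, 0], 0]], jaw=0.068)

```text
time: 26.77
position: [0.4846, 0.209, 0.0933]
tool_rot: [0.999, -0.053, -0.0, 0.0]
ft_force: [0.4, -0.6, 0.6]
grip_width: 0.0618
grip_force: 0.0
```

>>> step_hand(segments=[[[-0.001, -0.002, 0.003], 0], [[0, 0, 0.002], 0], [[0, 0, 0], 0], [[0, 0, 0], 0]])

```text
time: 27.1
position: [0.4839, 0.2112, 0.0881]
tool_rot: [0.999, -0.053, -0.0, 0.0]
ft_force: [0.7, 0.3, -1.0]
grip_width: 0.0678
grip_force: 0.0
```

>>> step_hand(segments=[[[0, 0, 0], 0], [[0, 0, 0], 0], [[0, 0, 0], 0], [[0, 0, 0], 0], [[0, 0, 0], 0], [[0, 0, 0], 0], [[0, 0, 0], 0], [[0, 0, 0], 0], [[0, 0, 0], 0], [[0, 0, 0], 0]], jaw=0, force=27)

```text
time: 27.93
position: [0.4841, 0.2118, 0.0885]
tool_rot: [0.999, -0.053, 0.0, -0.0]
ft_force: [-0.0, 5.9, -0.1]
grip_width: 0.0434
grip_force: 26.5
```

>>> step_hand(segments=[[[-0.0043, 0, -0.009], 0], [[-0.0043, 0, -0.009], 0], [[-0.0085, 0, -0.0181], 0], [[-0.0085, 0, -0.0181], 0], [[-0.0085, 0, -0.0181], 0], [[-0.0085, 0, -0.0181], 0], [[-0.0085, 0, -0.0181], 0], [[-0.0043, 0, -0.02], 0], [[0, 0, -0.03], 0], [[0, 0, -0.03], 0], [[0, 0, 0], 0], [[0, 0, 0], 0]])

```text
time: 28.93
position: [0.4292, 0.2164, 0.2785]
tool_rot: [0.999, -0.053, 0.002, 0.0]
ft_force: [0.2, 0.4, -0.9]
grip_width: 0.0433
grip_force: 26.5
```

```bash
python3 -c "
from h import *
stat([.42,-.06,.26])
s=robot.camera('scene');a=s['img'][100:330,200:440];cv2.imwrite('pics/s8.png',cv2.resize(a,None,fx=2.5,fy=2.5,interpolation=2)[:,:,::-1])"
```

```text
t 28.93 p [0.4292 0.2164 0.2785] yaw -0.1062 tilt [0.0035 0.0005] F [ 0.247   0.4141 -0.9184] w 0.0433 g 26.5
tool delta [0.0201 0.2758 0.0188]
```

View pics/s8.png

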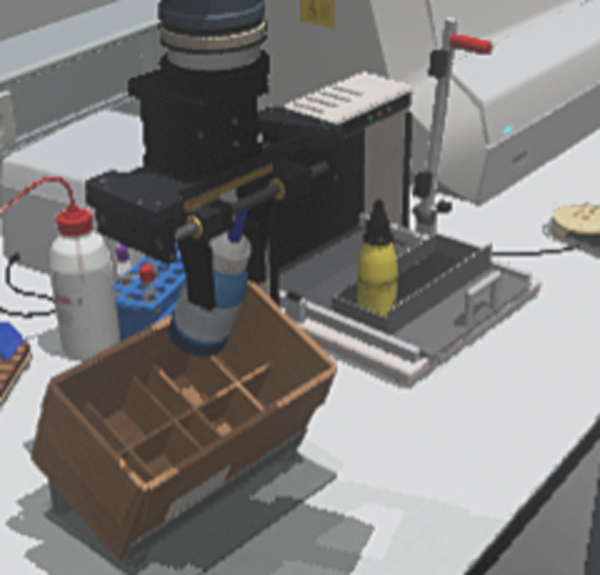

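Blue is held at (215,300), leaning, with its foot clear. The carton is now empty and yellow stands in the tray at (378,265). I'll stand blue up the same way.

>>> step_hand(segments=[[[0.0025, 0.0345, 0], 0], [[0.0025, 0.0345, 0], 0], [[0.0025, 0.0345, 0], 0], [[0.0025, 0.0345, 0], 0], [[0.0025, 0.0345, 0], 0], [[0.0025, 0.0345, 0], 0], [[0.0025, 0.0345, 0], 0], [[0.0025, 0.0345, 0], 0], [[0, 0, 0.035], 0], [[0, 0, 0.035], 0], [[0, 0, 0.035], 0], [[0, 0, 0.035], 0], [[0, 0, 0.035], 0], [[0, 0, 0.02], 0], [[0, 0, 0.006], 0], [[0, 0, 0], 0], [[0, 0, 0], 0]])

```text
time: 30.4
position: [0.419, -0.0593, 0.0757]
tool_rot: [0.999, -0.053, -0.001, -0.0]
ft_force: [-0.5, -0.3, -1.8]
grip_width: 0.0434
grip_force: 26.5
```

>>> step_hand(segments=[[[0, 0, 0.004], 0], [[0, 0, 0], 0]])

```text
time: 30.57
position: [0.4202, -0.0597, 0.0726]
tool_rot: [0.999, -0.053, 0.001, 0.0]
ft_force: [0.2, -0.2, -1.4]
grip_width: 0.0436
grip_force: 26.5
```

>>> step_hand(segments=[[[0, 0, 0.003], 0], [[0, 0, 0], 0]])

```text
time: 30.73
position: [0.4199, -0.0595, 0.0693]
tool_rot: [0.999, -0.053, 0.001, 0.0]
ft_force: [-0.1, -0.2, -0.7]
grip_width: 0.0434
grip_force: 26.5
```

>>> step_hand(segments=[[[0, 0, 0.002], 0], [[0, 0, 0], 0]])

```text
time: 30.9
position: [0.4196, -0.0594, 0.067]
tool_rot: [0.999, -0.053, 0.0, 0.0]
ft_force: [-0.0, -0.0, -1.5]
grip_width: 0.0436
grip_force: 26.5
```

>>> step_hand(segments=[[[0, 0, 0.002], 0], [[0, 0, 0], 0]])

```text
time: 31.07
position: [0.4195, -0.0594, 0.0647]
tool_rot: [0.999, -0.053, -0.0, -0.0]
ft_force: [0.5, 0.2, -1.0]
grip_width: 0.0433
grip_force: 26.5
```

>>> step_hand(segments=[[[0, 0, 0.0015], 0], [[0, 0, 0], 0]])

```text
time: 31.23
position: [0.4194, -0.0593, 0.0631]
tool_rot: [0.999, -0.053, -0.0, -0.0]
ft_force: [0.3, 1.2, -1.3]
grip_width: 0.0438
grip_force: 26.5
```

>>> step_hand(segments=[[[0, 0, 0.0015], 0], [[0, 0, 0], 0]])

```text
time: 31.4
position: [0.4192, -0.0594, 0.062]
tool_rot: [0.999, -0.053, -0.0, -0.0]
ft_force: [-1.7, -0.9, 3.8]
grip_width: 0.0434
grip_force: 26.6
```

>>> step_hand(segments=[[[0, 0, 0.0005], 0], [[0, 0, 0], 0], [[0, 0, 0], 0]], jaw=0, force=12)

```text
time: 31.65
position: [0.4194, -0.0594, 0.0618]
tool_rot: [0.999, -0.053, 0.0, 0.0]
ft_force: [-1.0, 0.2, 7.4]
grip_width: 0.0443
grip_force: 11.9
```

>>> step_hand(segments=[[[0.004, 0, -0.0004], 0], [[0.004, 0, -0.0003], 0], [[0.004, 0, -0.0001], 0], [[0, 0, 0], 0]])

```text
time: 31.98
position: [0.4331, -0.0611, 0.0629]
tool_rot: [0.999, -0.053, 0.002, 0.0]
ft_force: [-0.4, 1.1, 7.7]
grip_width: 0.0442
grip_force: 11.8
```

>>> step_hand(segments=[[[0.004, 0, 0.000], 0], [[0.004, 0, 0.0003], 0], [[0.004, 0, 0.0005], 0], [[0, 0, 0], 0]])

```text
time: 32.32
position: [0.4453, -0.0624, 0.0619]
tool_rot: [0.999, -0.053, 0.002, 0.0]
ft_force: [0.4, 1.2, 6.0]
grip_width: 0.044
grip_force: 11.8
```

>>> step_hand(segments=[[[0.004, 0, 0.0006], 0], [[0.004, 0, 0.0008], 0], [[0.004, 0, 0.0008], 0], [[0, 0, 0], 0]])

```text
time: 32.65
position: [0.454, -0.0627, 0.0601]
tool_rot: [0.999, -0.053, -0.001, -0.0]
ft_force: [-3.7, 0.9, 13.4]
grip_width: 0.0445
grip_force: 12.3
```

```bash
python3 -c "
from h import *
lean((95,100,40),(118,255,255),h=.079)"
```

```text
n 86 low [350 260] rect ((355.5, 247.0), (26.0, 11.0), 90.0) g [355 238]
0 foot low [355.21894989 268.30661279] foot x 346.75911761494035 363.7862798115089
0.1 foot low [353.73469056 267.51180774] foot x 344.4968063494331 361.38055493045033
0.2 foot low [352.22459459 266.50363942] foot x 342.31363761123464 358.97598580920055
0.3 foot low [350.69149493 265.2698137 ] foot x 340.2336064122791 356.5940877673652
0.44 foot low [347.39319567 263.20171883] foot x 337.5273823720002 353.3370498227351
mask foot x 350 361
```

>>> step_hand(segments=[[[0, 0, -0.001], 0], [[0, 0, 0], 0], [[0, 0, 0], 0], [[0, 0, 0], 0], [[0, 0, 0], 0], [[0, 0, 0], 0]], jaw=0.056)

```text
time: 33.2
position: [0.4552, -0.0632, 0.0599]
tool_rot: [0.999, -0.053, -0.0, -0.0]
ft_force: [0.3, 0.3, 0.6]
grip_width: 0.0558
grip_force: 0.0
```

>>> step_hand(segments=[[[0, 0, 0], 0], [[0, 0, 0], 0], [[0, 0, 0], 0], [[0, 0, 0], 0], [[0, 0, 0], 0], [[0, 0, 0], 0], [[0, 0, 0], 0]], jaw=0, force=26)

```text
time: 33.78
position: [0.4553, -0.0632, 0.0601]
tool_rot: [0.999, -0.053, -0.0, -0.0]
ft_force: [0.1, 0.2, -0.7]
grip_width: 0.0451
grip_force: 26.0
```

```bash
python3 -c "
from h import *
stat([.5336-.006*.0699,-.2451-.006*.9976,.2])
s=robot.camera('scene');a=s['img'][170:290,310:420];cv2.imwrite('pics/s9.png',cv2.resize(a,None,fx=5,fy=5,interpolation=2)[:,:,::-1])"
```

```text
t 33.78 p [ 0.4553 -0.0632  0.0601] yaw -0.1061 tilt [-0.0001 -0.0001] F [ 0.1255  0.1678 -0.6618] w 0.0451 g 26.0
tool delta [ 0.0974  0.1786 -0.1399]
```

View pics/s9.png

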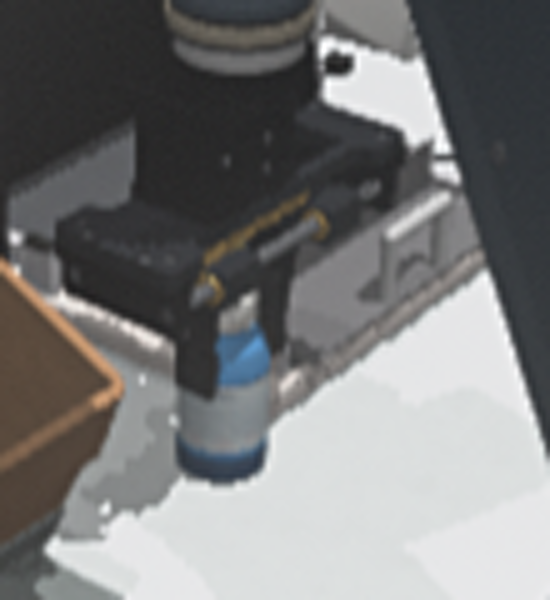

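Blue stands upright with its foot flat at (220,465). With the gripper across the bay, its body would overhang the yellow nozzle. So I'll turn the tool a quarter turn for the placing and check joint 6 first.

>>> step_hand(segments=[[[0, 0, -0.015], 0], [[0, 0, -0.035], 0], [[0, 0, -0.035], 0], [[0, 0, -0.035], 0], [[0, 0, -0.035], 0], [[0, 0, -0.02], 0], [[0, 0, 0], 0]])

```text
time: 34.42
position: [0.4581, -0.0642, 0.2396]
tool_rot: [0.999, -0.053, 0.005, 0.002]
ft_force: [0.7, -0.3, -0.6]
grip_width: 0.045
grip_force: 26.0
```

```bash
python3 -c "
from h import *
print(np.array(robot.get_obs()['q']));stat()
print(np.array([.5336,-.2451,0])-.012*BX-.015*BY)"
```

```text
[-3.81512012e-01  2.80911852e-01  1.81137273e+00  1.34790999e-04
  1.03855573e+00  1.29506206e+00]
t 34.42 p [ 0.4581 -0.0642  0.2396] yaw -0.1058 tilt [0.0104 0.0028] F [ 0.6994 -0.327  -0.5547] w 0.0450 g 26.0
[ 0.5206 -0.2592  0.    ]
```

>>> step_hand(segments=[[[0, 0, 0], -0.1236], [[0, 0, 0], -0.1236], [[0, 0, 0], -0.1236], [[0, 0, 0], -0.1236], [[0, 0, 0], -0.1236], [[0, 0, 0], -0.1236], [[0, 0, 0], -0.1236], [[0, 0, 0], -0.1236], [[0, 0, 0], -0.1236], [[0, 0, 0], -0.1236], [[0, 0, 0], -0.1236], [[0, 0, 0], -0.1236], [[0, 0, 0], -0.1236], [[-0.03, 0, 0], 0], [[-0.032, 0, 0], 0], [[-0.032, 0, 0], 0], [[-0.032, 0, 0], 0], [[-0.032, 0, 0], 0], [[-0.032, 0, 0], 0], [[0, 0, 0], 0]])

```text
time: 36.08
position: [0.4421, -0.2587, 0.234]
tool_rot: [0.733, 0.68, -0.001, 0.002]
ft_force: [0.3, 0.4, 0.5]
grip_width: 0.0456
grip_force: 26.0
```

```bash
python3 -c "
from h import *
stat([.5206,-.2592,.091])"
```

```text
t 36.08 p [ 0.4421 -0.2587  0.234 ] yaw 1.4963 tilt [-0.0037  0.0009] F [0.298  0.4048 0.4992] w 0.0456 g 26.0
tool delta [0.0059 0.0782 0.1431]
```

>>> step_hand(segments=[[[0.0014, 0.0195, 0], 0], [[0.0015, 0.0195, 0], 0], [[0.0015, 0.0195, 0], 0], [[0.0015, 0.0195, 0], 0], [[0, 0, 0.025], 0], [[0, 0, 0.03], 0], [[0, 0, 0.03], 0], [[0, 0, 0.02], 0], [[0, 0, 0.015], 0], [[0, 0, 0], 0], [[0, 0, 0], 0]])

```text
time: 37.0
position: [0.524, -0.2538, 0.1156]
tool_rot: [0.732, 0.682, 0.002, 0.004]
ft_force: [4.7, -0.9, 3.9]
grip_width: 0.047
grip_force: 25.5
```

```bash
python3 -c "
from h import *
stat([.5206,-.2592,.091])"
```

```text
t 37.00 p [ 0.524  -0.2538  0.1156] yaw 1.4997 tilt [-0.0031  0.0082] F [ 4.7248 -0.8677  3.925 ] w 0.0470 g 25.5
tool delta [-0.0056 -0.0032  0.0246]
```

Contact: the foot is probably on the tray's front wall. I'll back up and look at the numbers.

>>> step_hand(segments=[[[0, 0, -0.015], 0], [[0, 0, -0.02], 0], [[0, 0, -0.01], 0], [[0, 0, 0], 0], [[0, 0, 0], 0]])

```text
time: 37.42
position: [0.5199, -0.2519, 0.1597]
tool_rot: [0.731, 0.682, -0.0, -0.0]
ft_force: [0.5, 0.5, -2.0]
grip_width: 0.0467
grip_force: 25.4
```

```bash
python3 - <<'E'
from h import *
stat([.5206,-.2592,.16])
s=robot.camera('scene');p,r=pose()
m=mask(s['img'],(95,100,40),(118,255,255));z=np.zeros_like(m);g=proj(s,p+[0,0,.0187])[0].astype(int);print('g',g)
z[g[1]-30:g[1]+70,g[0]-40:g[0]+40]=m[g[1]-30:g[1]+70,g[0]-40:g[0]+40];q=cv2.findNonZero(z)
print('blue',len(q),cv2.boundingRect(q),'low',q[q[:,0,1].argmax()])
ang=np.linspace(0,6.28,60);ring=lambda c,rad:c+rad*np.c_[np.cos(ang),np.sin(ang),0*ang]
f=proj(s,ring(p-[0,0,.0601],.023));print('expected foot',f.min(0),f.max(0))
m=mask(s['img'],(20,90,50),(35,255,255));z=np.zeros_like(m);z[170:250,310:390]=m[170:250,310:390];q=cv2.findNonZero(z);print('yellow',len(q),cv2.boundingRect(q),cv2.minAreaRect(q))
Y=np.array([.5388,-.1774,.031]);f=proj(s,ring(Y,.0225));f2=proj(s,ring(Y+[0,0,.096],.0225));print('expected yellow',f.min(0),f.max(0),f2.min(0),f2.max(0))
# tray handle front: bright loop; mask of bright pixels near
hp=[proj(s,np.array([.4388,-.2385,.077])+k*.027*BY)[0] for k in(-1,0,1)];print('handle exp',hp)
gray=cv2.cvtColor(s['img'],cv2.COLOR_RGB2GRAY);c0=hp[1].astype(int);print(gray[c0[1]-8:c0[1]+10,c0[0]-6:c0[0]+7])
E
```

```text
t 37.42 p [ 0.5199 -0.2519  0.1597] yaw 1.5008 tilt [ 0.0002 -0.0003] F [ 0.533   0.5304 -2.0117] w 0.0467 g 25.4
tool delta [-0.0072  0.0012 -0.0003]
g [373 171]
blue 289 (364, 148, 17, 49) low [[378 196]]
expected foot [363.938 192.922] [379.9954 200.187 ]
yellow 388 (344, 197, 16, 29) ((351.5, 211.0), (28.0, 15.0), 90.0)
expected yellow [344.0392 221.8836] [359.7417 229.8454] [344.3907 192.16  ] [360.7285 199.5545]
handle exp [array([399.3088, 209.0749]), array([394.1607, 212.6974]), array([388.8726, 216.4181])]
[[ 73  73  72  74  74  73  72  70 104 185 202 203 209]
 [ 71  74  74  73  72  72  72  73  99 138 160 172 179]
 [ 74  74  73  75  74  73  71  76  93  92  95 112 134]
 [ 75  74  73  73  73  72  73  75  85  94  86  92  92]
 [ 74  73  74  73  72  74  84  94 101 113 125 151 120]
 [ 73  74  72  72  75  85 104 113 122 158 175 194 155]
 [ 72  73  74  85  94 101 118 131 161 190 188 177 148]
 [ 73  75  86 104 111 117 161 171 189 184 163 134 115]
 [ 86  96 103 115 130 158 194 189 176 152 120 104 109]
 [103 112 113 144 171 191 186 166 138 106  92 107 116]
 [117 129 155 180 189 178 155 126 106  81  93 110 114]
 [150 170 191 186 169 142 117 107 109  88  96 112 115]
 [177 198 182 158 126 103 103 112 112  88  99 113 114]
 [160 177 146 118 104 102 114 116 111  86 100 113 112]
 [119 129 105 103 112 114 116 116 112  88 102 113 112]
 [102 110 100 113 116 116 116 116 108  90 104 114 112]
 [104 114 110 116 116 114 104 115 101  90 105 115 113]
 [105 115 110 100 101  96  80  98  89  91 108 116 111]]
```

The tray and yellow haven't moved and blue is upright. I'll shift 10 mm in and lower again.

>>> step_hand(segments=[[[-0.003, 0.005, 0], 0], [[0, 0.005, 0], 0], [[0, 0, 0.01], 0], [[0, 0, 0.015], 0], [[0, 0, 0.012], 0], [[0, 0, 0], 0], [[0, 0, 0], 0]])

```text
time: 38.05
position: [0.5293, -0.2555, 0.1216]
tool_rot: [0.731, 0.682, -0.0, -0.002]
ft_force: [-0.0, 0.7, -0.8]
grip_width: 0.0464
grip_force: 25.4
```

>>> step_hand(segments=[[[0, 0, 0.005], 0], [[0, 0, 0.005], 0], [[0, 0, 0.003], 0], [[0, 0, 0], 0]])

```text
time: 38.38
position: [0.5297, -0.2558, 0.1096]
tool_rot: [0.731, 0.682, -0.0, -0.0]
ft_force: [-0.8, 1.2, -0.6]
grip_width: 0.0469
grip_force: 25.4
```

>>> step_hand(segments=[[[0, 0, 0.004], 0], [[0, 0, 0.003], 0], [[0, 0, 0], 0]])

```text
time: 38.63
position: [0.5297, -0.2558, 0.1026]
tool_rot: [0.731, 0.682, -0.0, -0.0]
ft_force: [-0.3, 1.1, -0.7]
grip_width: 0.0472
grip_force: 25.4
```

Now 11.6 mm above the expected touch-down, with no contact.

>>> step_hand(segments=[[[0, 0, 0.004], 0], [[0, 0, 0.003], 0], [[0, 0, 0], 0]])

```text
time: 38.88
position: [0.5296, -0.2557, 0.0954]
tool_rot: [0.731, 0.682, -0.0, -0.001]
ft_force: [-0.5, -0.4, -1.7]
grip_width: 0.0465
grip_force: 25.4
```

>>> step_hand(segments=[[[0, 0, 0.002], 0], [[0, 0, 0.001], 0], [[0, 0, 0], 0]])

```text
time: 39.13
position: [0.5299, -0.256, 0.0929]
tool_rot: [0.731, 0.682, -0.0, -0.0]
ft_force: [0.5, -0.6, -0.0]
grip_width: 0.0467
grip_force: 25.4
```

>>> step_hand(segments=[[[0, 0, 0.0012], 0], [[0, 0, 0], 0]])

```text
time: 39.3
position: [0.53, -0.256, 0.0918]
tool_rot: [0.731, 0.682, -0.0, -0.0]
ft_force: [0.8, 0.1, -1.8]
grip_width: 0.0466
grip_force: 25.4
```

>>> step_hand(segments=[[[0, 0, 0.0012], 0], [[0, 0, 0], 0]])

```text
time: 39.47
position: [0.5299, -0.256, 0.0906]
tool_rot: [0.731, 0.682, -0.0, -0.0]
ft_force: [0.4, 0.1, -1.5]
grip_width: 0.0468
grip_force: 25.4
```

>>> step_hand(segments=[[[0, 0, 0.001], 0], [[0, 0, 0], 0]])

```text
time: 39.63
position: [0.5299, -0.2559, 0.0896]
tool_rot: [0.731, 0.682, -0.0, -0.0]
ft_force: [0.4, 0.2, -1.3]
grip_width: 0.0467
grip_force: 25.4
```

>>> step_hand(segments=[[[0, 0, 0.001], 0], [[0, 0, 0], 0]])

```text
time: 39.8
position: [0.5299, -0.2559, 0.0886]
tool_rot: [0.731, 0.682, -0.0, -0.0]
ft_force: [0.0, 0.1, -1.4]
grip_width: 0.0464
grip_force: 25.4
```

>>> step_hand(segments=[[[0, 0, 0.001], 0], [[0, 0, 0], 0]])

```text
time: 39.97
position: [0.53, -0.2562, 0.0881]
tool_rot: [0.731, 0.682, -0.0, 0.0]
ft_force: [-0.2, -1.2, 2.8]
grip_width: 0.0463
grip_force: 25.6
```

>>> step_hand(segments=[[[0, 0, 0.001], 0], [[0, 0, 0], 0]])

```text
time: 40.13
position: [0.53, -0.2565, 0.0879]
tool_rot: [0.731, 0.682, -0.0, 0.0]
ft_force: [-2.2, 1.0, 7.6]
grip_width: 0.0465
grip_force: 25.9
```

>>> step_hand(segments=[[[0, 0, 0.001], 0], [[0, 0, 0], 0]])

```text
time: 40.3
position: [0.5301, -0.2569, 0.0878]
tool_rot: [0.731, 0.682, -0.0, 0.001]
ft_force: [-2.4, 0.3, 11.8]
grip_width: 0.0466
grip_force: 26.1
```

>>> step_hand(segments=[[[0, 0, 0.001], 0], [[0, 0, 0], 0]])

```text
time: 40.47
position: [0.5301, -0.2572, 0.0876]
tool_rot: [0.731, 0.682, -0.001, 0.001]
ft_force: [-4.8, -0.0, 16.4]
grip_width: 0.0468
grip_force: 26.4
```

```bash
python3 - <<'E'
from h import *
s=robot.camera('scene');p,r=pose()
m=mask(s['img'],(95,100,40),(118,255,255));z=np.zeros_like(m);g=proj(s,p+[0,0,.0187])[0].astype(int)
z[g[1]-40:g[1]+40,g[0]-40:g[0]+40]=m[g[1]-40:g[1]+40,g[0]-40:g[0]+40];q=cv2.findNonZero(z)
print('g',g,'blue',cv2.boundingRect(q),cv2.minAreaRect(q))
for k in range(g[1]-40,g[1]+40,4):
    xs=np.nonzero(z[k])[0]
    if len(xs):print(k,xs.min(),xs.max())
for d in(0,.004,.008,.012):print(d,proj(s,np.array([p+[0,0,.0299+d],p+[0,0,.084+d],p-[0,0,.0601-d]])).round(1).tolist())
E
```

```text
g [369 192] blue (329, 155, 47, 59) ((357.64166259765625, 179.05685424804688), (70.85577392578125, 25.033061981201172), 58.73627471923828)
156 329 329
172 366 368
192 362 375
196 362 374
200 362 370
204 362 371
208 363 371
212 363 371
0 [[370.0, 189.1], [370.8, 171.7], [368.8, 216.4]]
0.004 [[370.1, 187.8], [370.8, 170.4], [368.9, 215.2]]
0.008 [[370.1, 186.6], [370.9, 169.1], [368.9, 214.1]]
0.012 [[370.2, 185.3], [371.0, 167.8], [369.0, 212.9]]
```

>>> step_hand(segments=[[[0, 0, -0.0025], 0], [[0, 0, 0], 0]])

```text
time: 40.68
position: [0.5305, -0.2564, 0.0881]
tool_rot: [0.732, 0.682, 0.0, 0.001]
ft_force: [-1.4, 0.5, 4.4]
grip_width: 0.047
grip_force: 25.7
```

>>> step_hand(segments=[[[0, 0, 0], 0], [[0, 0, 0], 0], [[0, 0, 0], 0], [[0, 0, 0], 0]], jaw=0.066)

```text
time: 41.02
position: [0.5298, -0.2557, 0.0866]
tool_rot: [0.731, 0.682, -0.0, -0.001]
ft_force: [0.0, -0.3, 0.3]
grip_width: 0.0634
grip_force: 0.1
```

>>> step_hand(segments=[[[0, 0, -0.01], 0], [[0, 0, -0.03], 0], [[0, 0, -0.035], 0], [[0, 0, -0.035], 0], [[0, 0, -0.035], 0], [[0, 0, -0.035], 0], [[0, -0.03, 0], 0], [[0, -0.035, 0], 0], [[0.03, -0.03, 0], 0], [[0.035, 0, 0], 0], [[0.035, 0, 0], 0], [[0.035, 0, 0], 0], [[0, 0, 0], 0], [[0, 0, 0], 0]])

```text
time: 42.18
position: [0.445, -0.1137, 0.2679]
tool_rot: [0.73, 0.683, 0.0, 0.0]
ft_force: [0.6, 0.1, 0.2]
grip_width: 0.0662
grip_force: 0.0
```

```bash
python3 - <<'E'
from h import *
stat()
s=robot.camera('scene');t=robot.camera('top')
ang=np.linspace(0,6.28,60);ring=lambda c,rad:c+rad*np.c_[np.cos(ang),np.sin(ang),0*ang]
for n,lo,hi,b,H,x0 in (('blue',(95,100,40),(118,255,255),[.5299,-.2559,.031],.09,355),('yel',(20,90,50),(35,255,255),[.5388,-.1774,.031],.096,335)):
    m=mask(s['img'],lo,hi);z=np.zeros_like(m);z[160:240,x0:x0+35]=m[160:240,x0:x0+35];q=cv2.findNonZero(z)
    print(n,len(q),cv2.boundingRect(q),cv2.minAreaRect(q))
    b=np.array(b)
    for h in(0,H):f=proj(s,ring(b+[0,0,h],.023));print('  exp',h,f.min(0),f.max(0))
    for k in range(165,240,5):
        xs=np.nonzero(z[k])[0]
        if len(xs):print(k,xs.min(),xs.max(),end='; ')
    print()
E
```

```text
t 42.18 p [ 0.445  -0.1137  0.2679] yaw 1.5044 tilt [-0.0005  0.0007] F [0.5999 0.0674 0.2121] w 0.0662 g 0.0
blue 260 (364, 172, 16, 44) ((371.5, 193.5), (15.0, 43.0), 0.0)
  exp 0 [360.9373 211.8598] [376.4633 219.426 ]
  exp 0.09 [361.8645 184.7153] [377.959  191.7577]
175 371 372; 180 371 372; 195 364 378; 200 364 377; 205 364 372; 210 364 371; 215 366 366; 
yel 391 (344, 197, 16, 29) ((351.5, 211.0), (28.0, 15.0), 90.0)
  exp 0 [343.8653 221.7976] [359.9166 229.9364]
  exp 0.096 [344.2097 192.0803] [360.9104 199.6392]
200 345 358; 205 344 359; 210 344 359; 215 344 358; 220 344 358; 225 353 355;
```

```bash
python3 - <<'E'
from h import *
np.set_printoptions(precision=4,suppress=True)
s=robot.camera('scene');t=robot.camera('top')
for n,lo,hi,b,L in (('blue',(95,90,30),(125,255,255),[.5299,-.2559,.031],.144),('yel',(20,90,50),(35,255,255),[.5388,-.1774,.031],.141)):
    b=np.array(b);e=proj(t,[b,b+[0,0,.09],b+[0,0,L]]);print(n,'top exp',e.tolist(),'scene exp tip',proj(s,b+[0,0,L]))
    m=mask(t['img'],lo,hi);c=e[1].astype(int);z=np.zeros_like(m);z[c[1]-22:c[1]+22,c[0]-22:c[0]+22]=m[c[1]-22:c[1]+22,c[0]-22:c[0]+22]
    q=cv2.findNonZero(z);print(None if q is None else (len(q),cv2.boundingRect(q)))
c=(410,235);print(t['img'][c[1]-25:c[1]+15:4,c[0]-20:c[0]+20:4].mean(2).astype(int))
# scene nozzle (thin dark blue) rows
m=mask(s['img'],(100,90,30),(130,255,255))
for k in range(160,196,2):
    xs=np.nonzero(m[k,350:390])[0]
    if len(xs):print(k,350+xs.min(),350+xs.max(),end='; ')
E
```

```text
blue top exp [[413.91221415157827, 229.98259186374767], [421.576475956962, 223.39223354689105], [426.73978951120677, 218.95314858776348]] scene exp tip [[370.6674 170.7747]]
(4, (426, 210, 15, 29))
yel top exp [[385.5167594544182, 227.3567279660431], [391.0942409618337, 220.5802814327548], [394.6332148450078, 216.2810648271342]] scene exp tip [[352.8764 180.894 ]]
None
[[113 105  98  94  89  86  82  84  79  75]
 [106 112 111 107  98  95  87  87  81  80]
 [ 91  99 106 112 113 105  99  93  90  88]
 [ 82  83  92  99 106 114 113 107 100  95]
 [ 76  76  82  84  90  96 107 111 111 106]
 [ 66  71  75  77  82  85  91 100 107 112]
 [ 51  63  69  68  75  78  81  85  91 100]
 [ 45  48  58  61  67  70  73  76  82  29]
 [ 78  94  44  46  53  66  65  72  45  24]
 [ 35  37  44  41  32  49  56  36  23  25]]
172 372 372; 174 371 372; 176 371 373; 178 371 372; 180 371 372; 182 371 372; 192 366 376; 194 364 378;
```

Blue stands on the tray floor: its tip is within 1 px of where it should be, and its sides are vertical. Yellow is fine too. I'll turn back to grip the tray handle.

>>> step_hand(segments=[[[0, 0, 0], 0.1211], [[0, 0, 0], 0.1211], [[0, 0, 0], 0.1211], [[0, 0, 0], 0.1211], [[0, 0, 0], 0.1211], [[0, 0, 0], 0.1211], [[0, 0, 0], 0.1211], [[0, 0, 0], 0.1211], [[0, 0, 0], 0.1211], [[0, 0, 0], 0.1211], [[0, 0, 0], 0.1211], [[0, 0, 0], 0.1211], [[0, 0, 0], 0.1211], [[0, 0, 0], 0]], jaw=0.087)

```text
time: 43.55
position: [0.4453, -0.1166, 0.2671]
tool_rot: [0.999, -0.039, -0.0, 0.0]
ft_force: [0.2, -1.2, -0.9]
grip_width: 0.0867
grip_force: 0.0
```

```bash
python3 -c "
from h import *
stat([.4388,-.2385,.0575])"
```

```text
t 43.55 p [ 0.4453 -0.1166  0.2671] yaw -0.0778 tilt [-0.0001  0.0001] F [ 0.2047 -1.2432 -0.8914] w 0.0867 g 0.0
tool delta [0.003  0.122  0.2096]
```

>>> step_hand(segments=[[[0, 0.03, 0], -0.008], [[0, 0.03, 0], 0], [[0.001, 0.03, 0], 0], [[0, 0.032, 0], 0], [[0, 0, 0.035], 0], [[0, 0, 0.035], 0], [[0, 0, 0.035], 0], [[0, 0, 0.03], 0], [[0, 0, 0], 0]])

```text
time: 44.3
position: [0.4344, -0.2354, 0.1272]
tool_rot: [0.999, -0.032, -0.005, -0.004]
ft_force: [-0.6, 0.8, 0.8]
grip_width: 0.0871
grip_force: 0.0
```

```bash
python3 -c "
from h import *
stat([.4388,-.2385,.0575])"
```

```text
t 44.30 p [ 0.4344 -0.2354  0.1272] yaw -0.0645 tilt [-0.0098 -0.0074] F [-0.56    0.8255  0.7803] w 0.0871 g 0.0
tool delta [0.0053 0.0033 0.0696]
```

>>> step_hand(segments=[[[0.001, 0.0015, 0.02], 0], [[0.001, 0.0015, 0.02], 0], [[0, 0, 0.016], 0], [[0, 0, 0.01], 0], [[0, 0, 0], 0], [[0, 0, 0], 0]])

```text
time: 44.8
position: [0.4401, -0.2408, 0.0669]
tool_rot: [0.999, -0.033, 0.0, 0.0]
ft_force: [-0.0, -0.6, 0.0]
grip_width: 0.0874
grip_force: 0.0
```

```bash
python3 -c "
from h import *
stat([.4388,-.2385,.0575])"
```

```text
t 44.80 p [ 0.4401 -0.2408  0.0669] yaw -0.0651 tilt [0.0005 0.0004] F [-0.0368 -0.6023  0.0204] w 0.0874 g 0.0
tool delta [-0.0015 -0.0022  0.0094]
```

>>> step_hand(segments=[[[-0.0015, -0.0022, 0.009], 0], [[0, 0, 0], 0], [[0, 0, 0], 0]])

```text
time: 45.05
position: [0.4388, -0.2382, 0.0583]
tool_rot: [0.999, -0.033, 0.0, 0.0]
ft_force: [1.3, -0.0, 0.6]
grip_width: 0.0868
grip_force: 0.0
```

>>> step_hand(segments=[[[0, 0, 0], 0], [[0, 0, 0], 0], [[0, 0, 0], 0], [[0, 0, 0], 0], [[0, 0, 0], 0], [[0, 0, 0], 0], [[0, 0, 0], 0], [[0, 0, 0], 0]], jaw=0, force=30)

```text
time: 45.72
position: [0.4386, -0.2381, 0.0575]
tool_rot: [0.999, -0.033, 0.0, 0.0]
ft_force: [-1.0, 0.1, 2.8]
grip_width: 0.063
grip_force: 30.0
```

Gripped at 63 mm, as before. Sliding home smoothly.

>>> step_hand(segments=[[[0.003, 0, 0], 0], [[0.006, 0, 0], 0], [[0.008, 0, 0], 0], [[0.008, 0, 0], 0], [[0.008, 0, 0], 0], [[0.008, 0, 0], 0], [[0.008, 0, 0], 0], [[0.008, 0, 0], 0], [[0.008, 0, 0], 0], [[0.008, 0, 0], 0], [[0.008, 0, 0], 0], [[0.008, 0, 0], 0], [[0.008, 0, 0], 0], [[0.008, 0, 0], 0], [[0.006, 0, 0], 0], [[0.005, 0, 0], 0], [[0.003, 0, 0], 0], [[0, 0, 0], 0]])

```text
time: 47.22
position: [0.549, -0.2415, 0.0573]
tool_rot: [0.999, -0.032, -0.009, -0.004]
ft_force: [-13.6, 3.5, 15.8]
grip_width: 0.0625
grip_force: 30.0
```

>>> step_hand(segments=[[[0.003, 0, 0], 0], [[0.003, 0, 0], 0], [[0, 0, 0], 0]])

```text
time: 47.47
position: [0.5564, -0.2425, 0.0574]
tool_rot: [0.999, -0.032, -0.008, -0.004]
ft_force: [-10.3, 3.5, 14.2]
grip_width: 0.0631
grip_force: 30.0
```

>>> step_hand(segments=[[[0.002, 0.001, 0], 0], [[0.002, 0.001, 0], 0], [[0, 0, 0], 0]])

```text
time: 47.72
position: [0.5596, -0.2438, 0.0573]
tool_rot: [0.999, -0.032, -0.008, -0.005]
ft_force: [-13.1, 5.2, 16.0]
grip_width: 0.063
grip_force: 30.0
```

>>> step_hand(segments=[[[0.002, 0.001, 0], 0], [[0.001, 0.001, 0], 0], [[0, 0, 0], 0]])

```text
time: 47.97
position: [0.5624, -0.2453, 0.0573]
tool_rot: [0.999, -0.032, -0.009, -0.005]
ft_force: [-12.1, 6.5, 15.7]
grip_width: 0.0627
grip_force: 30.0
```

>>> step_hand(segments=[[[0.002, 0.0005, -0.0005], 0], [[0.001, 0, -0.0005], 0], [[0, 0, 0], 0]])

```text
time: 48.22
position: [0.5683, -0.2479, 0.0576]
tool_rot: [0.999, -0.032, -0.005, -0.003]
ft_force: [-6.4, 2.4, 7.6]
grip_width: 0.063
grip_force: 30.0
```

>>> step_hand(segments=[[[0.002, 0, -0.0005], 0], [[0, 0, 0], 0], [[0, 0, 0], 0]])

```text
time: 48.47
position: [0.5688, -0.2482, 0.0576]
tool_rot: [0.999, -0.031, -0.007, -0.003]
ft_force: [-9.2, 1.2, 6.6]
grip_width: 0.0626
grip_force: 30.0
```

>>> step_hand(segments=[[[0.002, 0, 0], 0], [[0, 0, 0], 0], [[0, 0, 0], 0]])

```text
time: 48.72
position: [0.5688, -0.2482, 0.0575]
tool_rot: [0.999, -0.031, -0.009, -0.004]
ft_force: [-12.6, 0.3, 9.9]
grip_width: 0.063
grip_force: 30.0
```

>>> step_hand(segments=[[[0.003, 0, 0], 0], [[0, 0, 0], 0], [[0, 0, 0], 0]])

```text
time: 48.97
position: [0.5689, -0.2483, 0.0575]
tool_rot: [0.999, -0.031, -0.012, -0.004]
ft_force: [-18.8, -0.0, 11.6]
grip_width: 0.0627
grip_force: 30.0
```

Hard stop, so the tray is home. I'll relax, release and check.

>>> step_hand(segments=[[[0, 0, 0], 0], [[0, 0, 0], 0], [[0, 0, 0], 0], [[0, 0, 0], 0], [[0, 0, -0.02], 0], [[0, 0, -0.035], 0], [[0, 0, -0.035], 0], [[0, 0, -0.035], 0], [[0, 0, -0.035], 0], [[0, 0, -0.035], 0], [[-0.03, 0, -0.035], 0], [[-0.04, 0, -0.03], 0], [[-0.04, 0, 0], 0], [[0, 0, 0], 0], [[0, 0, 0], 0]], jaw=0.087)

```text
time: 50.22
position: [0.4781, -0.2444, 0.3109]
tool_rot: [0.999, -0.033, 0.0, -0.0]
ft_force: [0.6, -0.3, 0.2]
grip_width: 0.087
grip_force: 0.0
```

```bash
python3 - <<'E'
from h import *
stat()
s=robot.camera('scene');t=robot.camera('top')
np.set_printoptions(precision=1,suppress=True)
T0=np.array([.5645,-.2468,0])+.095*BX
for n,lo,hi,b,H,x0 in (('blue',(95,100,40),(118,255,255),T0-.004*BX-.011*BY+[0,0,.031],.09,0),('yel',(20,90,50),(35,255,255),T0+.000*BX+.068*BY+[0,0,.031],.096,0)):
    e=proj(s,[b,b+[0,0,H],b+[0,0,.143]]);c=e[1].astype(int)
    m=mask(s['img'],lo,hi);z=np.zeros_like(m);z[c[1]-30:c[1]+40,c[0]-20:c[0]+20]=m[c[1]-30:c[1]+40,c[0]-20:c[0]+20];q=cv2.findNonZero(z)
    print(n,e.tolist(),None if q is None else (len(q),cv2.boundingRect(q),cv2.minAreaRect(q)))
h=proj(s,[.5645,-.2468,.077])[0].astype(int);print(h);g=cv2.cvtColor(s['img'],cv2.COLOR_RGB2GRAY);print(g[h[1]-7:h[1]+10,h[0]-6:h[0]+7])
r=mask(s['img'],(0,150,80),(8,255,255))|mask(s['img'],(172,150,80),(180,255,255));r2=mask(t['img'],(0,150,80),(8,255,255))|mask(t['img'],(172,150,80),(180,255,255))
for nm,m in(('s',r),('t',r2)):
    k,l,st,ce=cv2.connectedComponentsWithStats(m)
    print(nm,[(a.tolist(),b.round(1).tolist()) for a,b in zip(st,ce) if 15<a[4]<3000])
E
```

```text
t 50.22 p [ 0.4781 -0.2444  0.3109] yaw -0.0667 tilt [ 0.0003 -0.0001] F [ 0.5794 -0.3132  0.1781] w 0.0870 g 0.0
blue [[335.6669261172949, 203.54637232326746], [335.6761430774943, 177.06801353054618], [335.6800434703913, 160.6125799284793]] (272, (318, 154, 26, 48), ((331.7755126953125, 176.97213745117188), (46.19108963012695, 17.875404357910156), 73.44293212890625))
yel [[318.3581001784733, 212.8007478094988], [317.70817154924526, 183.83287244702245], [317.3715301708584, 168.8352637608235]] (318, (311, 184, 13, 28), ((317.0, 197.5), (27.0, 12.0), 90.0))
[357 199]
[[ 71  69  63  62  64  64  65  74  75  76  72  67 114]
 [ 65  62  63  63  61  64  70  74  76  75  66  64  96]
 [ 63  63  63  64  63  64  75  76  73  71  61  66  87]
 [ 62  63  64  63  63  65  74  74  74  74  80 103 105]
 [ 63  63  64  63  63  63  73  78  96 108 113 129 118]
 [ 63  65  63  62  61  63  81 100 124 130 124 116 107]
 [ 64  61  61  61  65  82 110 125 127 118 106  98 103]
 [ 61  61  66  80 103 114 127 122 111  99  86  94 114]
 [ 63  79 105 115 129 123 115 103  88  82  86 105 117]
 [ 83 113 131 127 118 105  94  85  80  77  94 110 116]
 [120 127 120 109  98  83  82  82  81  79  94 111 115]
 [131 113 101  87  84  79  82  84  82  79  96 112 106]
 [111  99  84  80  82  82  84  83  82  79  94 109  96]
 [ 99  93  84  82  83  81  84  84  82  80  95 105  94]
 [ 97  94 105 106 105  85  83  83  82  81  94 100  95]
 [ 98  97 125 128 125 105  84  82  83  81  94 101  97]
 [ 98  98 127 125 109 105  82  83  83  76  95 102  96]]
s [([383, 114, 12, 6, 39], [389.2, 116.5]), ([223, 184, 13, 5, 45], [229.7, 186.3])]
t [([302, 108, 15, 19, 166], [309.2, 119.0]), ([327, 144, 5, 6, 22], [329.0, 146.9])]
```

>>> step_hand(segments=[[[-0.04, -0.03, 0], 0], [[-0.04, -0.03, 0], 0], [[0, -0.03, 0], 0], [[0, -0.04, 0], 0], [[0, -0.04, 0], 0], [[0, 0, 0], 0]])

```text
time: 50.82
position: [0.4238, -0.0749, 0.3101]
tool_rot: [1.0, -0.029, -0.0, -0.002]
ft_force: [-0.9, -0.4, -0.5]
grip_width: 0.0867
grip_force: 0.0
```

```bash
python3 - <<'E'
from h import *
s=robot.camera('scene');t=robot.camera('top')
out=[]
for c,(x0,y0,x1,y1) in((s,(370,95,410,135)),(t,(440,150,520,260))):
    m=mask(c['img'],(0,150,60),(8,255,255))|mask(c['img'],(172,150,60),(180,255,255));z=np.zeros_like(m);z[y0:y1,x0:x1]=m[y0:y1,x0:x1]
    q=cv2.findNonZero(z);print(None if q is None else (len(q),cv2.minAreaRect(q)));out.append(None if q is None else q.mean((0,1)))
stat()
H=np.array([.5682,-.3688,.062]);o,v=ray(s,out[0]);P=o+v*((H-o)@BX)/(v@BX);print('pin on plane',P,'r',np.linalg.norm(P-H),'th',np.arctan2(P[2]-H[2],(P-H)@BY))
if out[1] is not None: print('tri',tri((s,t),out)); print('top z.284',plane(t,out[1],.284))
E
```

```text
(2, ((394.5, 119.5), (1.4142135381698608, 0.0), 135.0))
(154, ((502.0, 193.5), (21.0, 6.0), 90.0))
t 50.92 p [ 0.425  -0.08    0.3104] yaw -0.0609 tilt [0.0008 0.0006] F [ 0.3683 -1.1394  0.0928] w 0.0869 g 0.0
pin on plane [ 0.5629 -0.4443  0.2652] r 0.21681884979339086 th 1.927597714657229
tri [ 0.5551 -0.4077  0.2772]
top z.284 [ 0.5622 -0.4007  0.284 ]
```

In the top view the pin is at (502,193.5), so it sits at about (0.562, −0.401, 0.282) with the bar at about 1.72 rad. I'll grip it from above.

>>> step_hand(segments=[[[0, 0, -0.035], 0], [[0, 0, -0.035], 0], [[0.0175, 0.0346, 0], 0], [[0.0175, 0.0346, 0], 0], [[0.0175, 0.0346, 0], 0], [[0.0175, 0.0346, 0], 0], [[0.0175, 0.0346, 0], 0], [[0.0175, 0.0346, 0], 0], [[0.0175, 0.0346, 0], 0], [[0.0175, 0.0346, 0], 0], [[0.0175, 0.0346, 0], 0], [[0, 0, 0], 0], [[0, 0, 0], 0]], jaw=0.06)

```text
time: 52.0
position: [0.5601, -0.4062, 0.3773]
tool_rot: [0.999, -0.035, -0.001, -0.001]
ft_force: [-0.2, 0.8, 0.1]
grip_width: 0.0598
grip_force: 0.0
```

```bash
python3 -c "
from h import *
stat([.562,-.401,.266])"
```

```text
t 52.00 p [ 0.5601 -0.4062  0.3773] yaw -0.0696 tilt [-0.0022 -0.0015] F [-0.2278  0.8204  0.0855] w 0.0598 g 0.0
tool delta [ 0.0017 -0.0052  0.1113]
```

>>> step_hand(segments=[[[0.0017, -0.0052, 0], 0], [[0, 0, 0.03], 0], [[0, 0, 0.03], 0], [[0, 0, 0.03], 0], [[0, 0, 0.02], 0], [[0, 0, 0], 0], [[0, 0, 0], 0]])

```text
time: 52.58
position: [0.562, -0.3955, 0.2703]
tool_rot: [0.999, -0.032, -0.001, -0.001]
ft_force: [-0.2, -0.8, 1.3]
grip_width: 0.06
grip_force: 0.0
```

>>> step_hand(segments=[[[0, 0, 0], 0], [[0, 0, 0], 0], [[0, 0, 0], 0], [[0, 0, 0], 0], [[0, 0, 0], 0], [[0, 0, 0], 0], [[0, 0, 0], 0], [[0, 0, 0], 0], [[0, 0, 0], 0], [[0, 0, 0], 0]], jaw=0, force=25)

```text
time: 53.42
position: [0.5624, -0.398, 0.2709]
tool_rot: [0.999, -0.033, 0.0, 0.001]
ft_force: [-0.3, -3.0, 1.5]
grip_width: 0.0171
grip_force: 25.0
```

```bash
python3 -c "
from h import *
stat()
th=np.linspace(1.72,0,18);P=np.c_[-.222*np.cos(th),-.222*np.sin(th)];print(np.diff(P,axis=0))"
```

```text
t 53.42 p [ 0.5624 -0.398   0.2709] yaw -0.0662 tilt [0.0008 0.0019] F [-0.2604 -3.0341  1.4915] w 0.0171 g 25.0
[[-0.0223 -0.0022]
 [-0.0225  0.0001]
 [-0.0223  0.0023]
 [-0.022   0.0046]
 [-0.0214  0.0068]
 [-0.0206  0.0089]
 [-0.0196  0.0109]
 [-0.0184  0.0129]
 [-0.017   0.0146]
 [-0.0154  0.0163]
 [-0.0137  0.0178]
 [-0.0119  0.0191]
 [-0.0099  0.0202]
 [-0.0078  0.0211]
 [-0.0056  0.0217]
 [-0.0034  0.0222]
 [-0.0011  0.0224]]
```

>>> step_hand(segments=[[[0.0003, -0.0223, -0.0022], 0], [[0.0003, -0.0225, 0.0001], 0], [[0.0003, -0.0223, 0.0023], 0], [[0.0003, -0.022, 0.0046], 0], [[0.0003, -0.0214, 0.0068], 0], [[0.0003, -0.0206, 0.0089], 0], [[0.0003, -0.0196, 0.0109], 0], [[0.0003, -0.0184, 0.0129], 0], [[0.0003, -0.017, 0.0146], 0], [[0.0003, -0.0154, 0.0163], 0], [[0.0003, -0.0137, 0.0178], 0], [[0.0003, -0.0119, 0.0191], 0], [[0.0003, -0.0099, 0.0202], 0], [[0.0003, -0.0078, 0.0211], 0], [[0.0003, -0.0056, 0.0217], 0], [[0.0003, -0.0034, 0.0222], 0], [[0, 0, 0], 0], [[0, 0, 0], 0]])

```text
time: 54.92
position: [0.585, -0.1474, 0.0717]
tool_rot: [0.999, -0.032, 0.001, 0.002]
ft_force: [0.5, -9.5, -3.2]
grip_width: 0.0172
grip_force: 24.9
```

```bash
python3 -c "
from h import *
stat([.5837,-.1473,.0514])"
```

```text
t 54.92 p [ 0.585  -0.1474  0.0717] yaw -0.0642 tilt [0.0021 0.0049] F [ 0.4772 -9.5397 -3.2134] w 0.0172 g 24.9
tool delta [-0.0014 -0.0001  0.0203]
```

>>> step_hand(segments=[[[0, 0.001, 0.008], 0], [[0, 0.001, 0.007], 0], [[0, 0, 0.005], 0], [[0, 0, 0], 0]])

```text
time: 55.25
position: [0.5863, -0.1474, 0.057]
tool_rot: [0.999, -0.033, 0.003, 0.001]
ft_force: [-2.5, -2.0, 20.2]
grip_width: 0.0176
grip_force: 25.0
```

>>> step_hand(segments=[[[0, 0, 0.003], 0], [[0, 0, 0], 0]])

```text
time: 55.42
position: [0.5868, -0.1475, 0.0553]
tool_rot: [0.999, -0.033, 0.004, 0.002]
ft_force: [-2.7, -0.8, 26.8]
grip_width: 0.0174
grip_force: 25.0
```

>>> step_hand(segments=[[[0, 0, -0.002], 0], [[0, 0, 0], 0], [[0, 0, 0], 0], [[0, 0, 0], 0], [[0, 0, 0], 0], [[0, 0, -0.015], 0], [[0, 0, -0.035], 0], [[0, 0, -0.035], 0], [[0, 0, -0.035], 0], [[0, 0, -0.035], 0], [[0, 0, -0.035], 0], [[-0.04, 0, -0.02], 0], [[-0.04, 0.03, 0], 0], [[-0.04, 0.04, 0], 0], [[0, 0.04, 0], 0], [[0, 0.04, 0], 0], [[0, 0.04, 0], 0], [[0, 0.04, 0], 0], [[0, 0, 0], 0], [[0, 0, 0], 0]], jaw=0.06)

```text
time: 57.08
position: [0.469, -0.3554, 0.2595]
tool_rot: [0.999, -0.035, -0.001, -0.001]
ft_force: [-1.0, 1.0, -0.9]
grip_width: 0.06
grip_force: 0.0
```

```bash
python3 - <<'E'
from h import *
stat()
s=robot.camera('scene');t=robot.camera('top')
def red(c,x0,y0,x1,y1):
    m=mask(c['img'],(0,150,60),(8,255,255))|mask(c['img'],(172,150,60),(180,255,255))
    z=np.zeros_like(m);z[y0:y1,x0:x1]=m[y0:y1,x0:x1];q=cv2.findNonZero(z);return None if q is None else cv2.minAreaRect(q)
print('scene',red(s,310,185,360,235),'top',red(t,360,180,395,235))
E
```

```text
t 57.08 p [ 0.469  -0.3554  0.2595] yaw -0.0693 tilt [-0.0011 -0.0016] F [-1.0127  0.962  -0.8934] w 0.0600 g 0.0
scene ((332.1000061035156, 214.80001831054688), (13.416407585144043, 4.0249223709106445), 26.56505012512207) top ((375.64215087890625, 209.01016235351562), (5.842257976531982, 18.167997360229492), 4.085616588592529)
```

The red pin is back at its starting pixels in both views (top 375.6, 209.0; scene 332.1, 214.8), so the bar is shut. One last check of the bottles, tray, tape and timer.

>>> step_hand(segments=[[[0, 0, 0], 0], [[0, 0, 0], 0], [[0, 0, 0], 0]])

```text
time: 57.43
position: [0.47, -0.3522, 0.2608]
tool_rot: [0.999, -0.032, -0.0, -0.0]
ft_force: [0.1, -0.7, 0.0]
grip_width: 0.0602
grip_force: 0.0
```

```bash
python3 - <<'E'
from h import *
s=robot.camera('scene');t=robot.camera('top')
for n,lo,hi,(x0,y0,x1,y1) in (('blue',(95,100,40),(118,255,255),(324,160,352,215)),('yel',(20,90,50),(35,255,255),(298,165,338,225))):
    m=mask(s['img'],lo,hi);z=np.zeros_like(m);z[y0:y1,x0:x1]=m[y0:y1,x0:x1];q=cv2.findNonZero(z)
    print(n,len(q),cv2.boundingRect(q),[(k,np.nonzero(z[k])[0].min(),np.nonzero(z[k])[0].max()) for k in range(y0,y1,5) if z[k].any()])
i0=cv2.imread('pics/top0.png')[:,:,::-1]
for nm,(x0,y0,x1,y1) in (('tape',(180,270,220,310)),('clock',(145,242,182,280))):
    print(nm,'mean diff',np.abs(t['img'][y0:y1,x0:x1].astype(int)-i0[y0:y1,x0:x1]).mean())
E
```

```text
blue 221 (329, 162, 15, 40) [(165, np.int64(336), np.int64(337)), (170, np.int64(336), np.int64(336)), (180, np.int64(331), np.int64(342)), (185, np.int64(329), np.int64(343)), (190, np.int64(330), np.int64(336)), (195, np.int64(330), np.int64(336)), (200, np.int64(330), np.int64(334))]
yel 324 (311, 184, 14, 28) [(185, np.int64(311), np.int64(322)), (190, np.int64(311), np.int64(323)), (195, np.int64(311), np.int64(324)), (200, np.int64(311), np.int64(324)), (205, np.int64(311), np.int64(323)), (210, np.int64(316), np.int64(319))]
tape mean diff 11.604583333333334
clock mean diff 11.695590327169274
```

```bash
python3 -c "
from rig import robot
print(robot.hand_in())"
```

```text
the job is handed in; nothing more can be done
None
```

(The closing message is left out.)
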